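# Clear the weigh station and nest the empty picking tubs

## Robot

A 7-joint arm with a two-finger parallel gripper is mounted at the origin on the work surface. World frame = base frame: x ahead of the robot, y to its left, z up, the work surface at z = 0. Lengths are in mm, angles in rad, forces in N, time in s.
With the tool pointing down it reaches from about 425 to 825 mm from the base axis. Payload 3.6 kg.
Tool frame: the origin (TCP) lies at the very end of the fingers, on their centre line; the grasp point (between the pads) lies 19 mm behind it; z points along the fingers, x is the direction in which the jaws open and shut, and the axes are right-handed (so a half turn about z gives the same grasp; the last joint's range is limited). The gripper opens to 93 mm and grips with 3 to 60 N. Pads are 15 mm wide; open, the fingers measure 128 mm over their backs; the gripper's body (75 mm by 188 mm) begins 65 mm behind the grasp point.
Start: joints at [-0.026, 0.615, -0.013, 1.423, 0.008, 1.103, -0.04], TCP at [649.969, 0.025, 198.34] pointing down, gripper open.
Joint ranges: [-3.12, 3.12], [-0.3, 2.06], [-1.34, 1.32], [0.26, 2.42], [-1.36, 4.5], [0.01, 1.98], [-2.84, 2.84]. Speed limits (rad/s): [2.79, 2.79, 3.14, 3.14, 3.14, 3.14, 3.14].

## Interface

Orientations are given as a unit quaternion [x, y, z, w].
In Python, from cell import arm gives the robot as it stands.
- The arm moves only by the tool drive_tool, never from a script. Its argument "plan" is a list of rows, each an object of numbers: "tx", "ty", "tz": the shift along the tool's x, y, z in m; "wx", "wy", "wz": the turn, a rotation vector about the tool's x, y, z in degrees. A call has 1 to 8 rows; each row shifts and turns the commanded pose from where the row before left it, along the tool's axes as they then stand; what a row does not reach is not made up. A row lasts 1/10 s, in which the tool goes at most 50 mm and 8.59 degrees, less where a joint would pass 70% of its speed; a pose out of reach is approached as far as the arm can. A call is refused whole if a number of a shift passes 0.05 or a number of a turn 8.59, either way. A call with a gripper value outside its range is refused whole. "grip" is the opening, from 0 (shut) to 1 (fully open), set as the call begins (left out, the last holds). The fingers move at their own pace and stop on an object; "grip_force" is the grip in N (left out, the last holds). Time passes only in rows, so rows that do not move let the fingers close. It gives the time, the measured TCP pose, the force and the opening at its end, in the units of the state.
- arm.observe(): the state, without advancing time (a new reading comes with each control period).
- arm.snapshot(name): name is "scene" or "side" or "wrist"; returns a dict with "color" (420x560x3 uint8, red, green, blue), "z_map" (420x560 float32, mm along the optical axis (not along the pixel's ray), 0 where there is no reading), "intrinsics" (3x3 intrinsics, pixels), "R" (3x3) and "t" (3): a world point X has camera coordinates R X + t. Camera axes: x right, y down, z forward; pixel columns grow to the right and rows downward; lengths in mm; the calibration is good to about 2 mm. A picture is of the moment at which its call begins.
- arm.finish_job(): hands the job in, once; it reports no verdict.
The state is a dict: "time": time; "joints": joint angles; "joint_velocities": joint speeds; "joint_efforts": joint torques, N m; "ee_pos": TCP position; "ee_rot": TCP orientation; "force": force on the tool from outside, world axes, zero at the start; "ft_torque": the same for the moment, N m; "grip_width": finger opening in mm.
Only numpy, scipy, OpenCV 4.12 (cv2) and the standard library are available. Lean on these libraries where they do the work, as an engineer would, in place of code of your own. Each camera call takes 0.05 s, during which the arm holds its last target.

## Task

Clear the check-weighing corner: lift the handled carrier off the scale and stand it in the middle of the plywood board beside it, then press the grey zero key of the scale right down. Then put away all the loose blue tubs by nesting them in size order in the carrier, each standing upright on the floor of the next larger one, with the carrier still on the board; leave the bottle, carton and tape roll where they are.

Things in the scene. Friction and masses are not known exactly. Their poses are not given: they have to be found in the camera images.
- carrier: Blue open carrier tub on the scale. Origin: centre of underside, z up. 168 (y) x 126 mm (x), 78 high, walls 4, inner floor 8 mm up. Black handle on its -x side: upright flat bar along y, 10 thick, 88 long, 24 mm tall, centre at x -102, y 0, z 71 mm; 34 mm clear between bar and wall; arms to the wall at y +-40. About 0.4 kg: by the handle it hangs off-centre, grip firmly (100 N).
- scale: Bench scale, fixed: grey with a steel platform 144 mm (its x) by 176 mm (y), 45 mm high. Origin: on the bench under the platform's centre; z up. A low console 80 mm deep and 26 mm high on its -x side has a display and the zero key, at x = -115, y = +58 mm.
- zero_key_top (a point): Centre of the top of the round grey zero key (26 mm across, pressed straight down) on the scale's console; 48 mm above the bench, standing 10 mm out of its black collar.
- zero_key (a joint): Travel of the zero key in m: 0 up, 0.006 fully down. Springs back; about 4 N pushes it fully down.
- board_top (a point): Plywood set-down board, fixed, 150 mm (its x) by 190 mm (y), 6 mm thick; this point is the centre of its top. Either the board or the scale may be the left one.
- tub_a: Largest blue open tub (None if absent), upright, 88 mm high, about 140 g. Origin: centre of underside, z up, long side along y. Body 146 (y) x 104 mm (x), walls 3 mm, solid foot set in 4 mm, inner floor 18 mm up. Top 15 mm: lip 5 mm out all round, wall there 8 mm. Nested: stands on the next larger one's floor, 7 mm play each side, rim 18 mm above that one's rim.
- tub_b: Second largest blue open tub (None if absent), upright, 88 mm high, about 120 g. Origin: centre of underside, z up, long side along y. Body 126 (y) x 84 mm (x), walls 3 mm, solid foot set in 4 mm, inner floor 18 mm up. Top 15 mm: lip 5 mm out all round, wall there 8 mm. Nested: stands on the next larger one's floor, 7 mm play each side, rim 18 mm above that one's rim.
- tub_c: Third largest blue open tub (None if absent), upright, 88 mm high, about 100 g. Origin: centre of underside, z up, long side along y. Body 106 (y) x 64 mm (x), walls 3 mm, solid foot set in 4 mm, inner floor 18 mm up. Top 15 mm: lip 5 mm out all round, wall there 8 mm. Nested: stands on the next larger one's floor, 7 mm play each side, rim 18 mm above that one's rim.
- tub_d: Smallest blue open tub (None if absent), upright, 88 mm high, about 80 g. Origin: centre of underside, z up, long side along y. Body 86 (y) x 44 mm (x), walls 3 mm, solid foot set in 4 mm, inner floor 18 mm up. Top 15 mm: lip 5 mm out all round, wall there 8 mm. Nested: stands on the next larger one's floor, 7 mm play each side, rim 18 mm above that one's rim.
- bottle: Bystander: clear plastic bottle, 68 mm across, 200 mm high. Origin: centre of its underside.
- carton: Bystander: taped cardboard carton 110 x 160 x 70 mm high. Origin: centre of its underside.
- tape_roll: Bystander: roll of tape lying flat, 104 mm across, 48 mm high. Origin: centre of its underside.

How it is judged (in metres and radians):
On the way, in this order (a step that is already met when the one before it is completed fails the run):
1. the carrier stands on the board, let go (horizontal distance between carrier and board_top below 0.03 m and z of carrier in the frame of board_top below 0.008 m and angle between carrier's own z axis and vertical below 0.08 rad and contact force between the fingers and carrier below 0.2 N), for 0.3 s.
2. with the carrier on the board, the zero key is pressed right down (value of joint zero_key above 0.0045 m and horizontal distance between carrier and board_top below 0.03 m and z of carrier in the frame of board_top below 0.008 m and angle between carrier's own z axis and vertical below 0.08 rad), for 0.1 s.
At the end, for the whole second after the job is handed in: The carrier stands level on the board (centres within 30 mm); every tub present is upright (0.1 rad) and at rest, standing on the floor of the next larger vessel present (height within 5 to 6 mm, and centred as far as the walls force it), the largest in the carrier (horizontal distance between carrier and board_top below 0.03 m and z of carrier in the frame of board_top below 0.008 m and angle between carrier's own z axis and vertical below 0.08 rad and linear speed of each of carrier, tub_a, tub_b, tub_c, tub_d below 0.02 m/s and angle between each of tub_a, tub_b, tub_c, tub_d's own z axis and vertical below 0.1 rad and horizontal distance between tub_a and carrier below 0.0139 m and z of tub_a in the frame of carrier between 0.003 and 0.014 m and horizontal distance between tub_b and carrier below 0.028 m and z of tub_b in the frame of carrier between 0.003 and 0.032 m and horizontal distance between tub_c and carrier below 0.0422 m and z of tub_c in the frame of carrier between 0.003 and 0.05 m and horizontal distance between tub_d and carrier below 0.0563 m and z of tub_d in the frame of carrier between 0.003 and 0.068 m and horizontal distance between tub_b and tub_a below 0.0139 m and z of tub_b in the frame of tub_a between 0.013 and 0.024 m and horizontal distance between tub_c and tub_a below 0.028 m and z of tub_c in the frame of tub_a between 0.013 and 0.042 m and horizontal distance between tub_d and tub_a below 0.0422 m and z of tub_d in the frame of tub_a between 0.013 and 0.06 m and horizontal distance between tub_c and tub_b below 0.0139 m and z of tub_c in the frame of tub_b between 0.013 and 0.024 m and horizontal distance between tub_d and tub_b below 0.028 m and z of tub_d in the frame of tub_b between 0.013 and 0.042 m and horizontal distance between tub_d and tub_c below 0.0139 m and z of tub_d in the frame of tub_c between 0.013 and 0.024 m); the robot touches nothing.
It fails at once if a bystander (bottle, carton, tape roll) is moved more than 30 mm (distance of any of bottle, carton, tape_roll from where it was at the start of the episode above 0.03 m).
It fails at once if the carrier is tipped over (more than 0.7 rad) (angle between carrier's own z axis and vertical above 0.7 rad).
Of tub_a, tub_b, tub_c, tub_d only 3 to 4 are there at a start; the rules pass over those that are not, and their reading is None.
At some moment in a run one of tub_a, tub_b, tub_c may be knocked a few centimetres aside while the robot is not near it.
It also fails if it takes over 210 s, if anything falls off the work surface, if the arm or the gripper's body presses on something with over 40 N, if the wrist force passes 120 N, or if a joint passes its speed limit or range.

## Working session

There is one attempt and no reset: what is moved stays moved. The work goes in short steps, Python scripts to look and compute and a tool call to move; the robot and the scene stay as the last step left them, time stands still between calls to the robot, and variables do not carry over. Pictures are saved under pics/ and viewed, and the job is handed in when it is done.

Besides the shell and the picture viewer there is one more tool, called after ">>>" as name(argument=value, ...), one argument or row to a line, values as JSON. drive_tool: Moves the arm, as the interface text tells. Its arguments: {"type":"object","properties":{"plan":{"type":"array"},"grip":{"type":"number"},"grip_force":{"type":"number"}},"required":["plan"]}

```bash
ls -la; mkdir -p pics; cat > h.py <<'E'
import numpy as np, cv2
from cell import arm
def snap(n,f=None):
    s=arm.snapshot(n)
    if f: cv2.imwrite('pics/'+f+'.png',cv2.cvtColor(s['color'],cv2.COLOR_RGB2BGR))
    return s
def cloud(s):
    z=s['z_map'];K=s['intrinsics'];h,w=z.shape
    u,v=np.meshgrid(np.arange(w),np.arange(h))
    P=np.stack([(u-K[0,2])/K[0,0]*z,(v-K[1,2])/K[1,1]*z,z],-1)
    W=(P-s['t'])@s['R']
    W[z==0]=np.nan
    return W
E
python3 - <<'E'
from h import *
for n in ['scene','side','wrist']:
    s=snap(n,n+'0'); np.savez('/tmp/'+n+'0.npz',**s)
    print(n,s['R'].round(2).tolist(),s['t'].round(0))
print(arm.observe())
E
```

```text
total 12
drwxr-xr-x  3 agent agent 4096 Dec  7 00:41 .
drwxr-xr-x 23 root  root  4096 Dec  7 00:41 ..
drwxr-xr-x  2 agent agent 4096 Dec  7 00:41 pics
scene [[-0.38, 0.92, 0.01], [0.72, 0.31, -0.62], [-0.58, -0.23, -0.79]] [ 232. -402. 2149.]
side [[-0.99, -0.13, 0.03], [-0.09, 0.49, -0.87], [0.1, -0.86, -0.5]] [ 621.  105. 1756.]
wrist [[1.0, -0.0, -0.0], [0.0, -0.96, 0.28], [-0.0, -0.28, -0.96]] [-649.  -34.  391.]
{'time': 0.15, 'joints': array([-0.02650277,  0.61566439, -0.01261325,  1.4245025 ,  0.00811954,
        1.10341513, -0.04035013]), 'joint_velocities': array([-1.73905344e-03, -3.57292285e-03, -4.74102914e-04, -2.74160330e-03,
       -8.55656545e-04,  3.80357040e-04, -6.49280924e-05]), 'joint_efforts': array([ 1.13936116e-03, -4.59350109e+01,  2.09416850e-01, -1.65943640e+01,
       -6.11101720e-02,  1.81601685e-02,  1.63591380e-04]), 'ee_pos': array([6.49361747e+02, 8.73508732e-03, 1.97477946e+02]), 'ee_rot': array([ 9.99999528e-01,  6.12842316e-05, -9.69269374e-04,  1.79566339e-05]), 'force': array([ 0.35059913, -0.59870016, -0.27534267]), 'ft_torque': array([ 0.01023909, -0.01112776, -0.00309653]), 'grip_width': 92.67305949839884}
```

View pics/scene0.png

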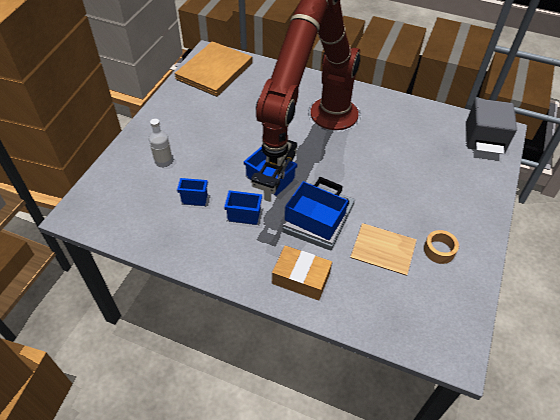

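View pics/side0.png

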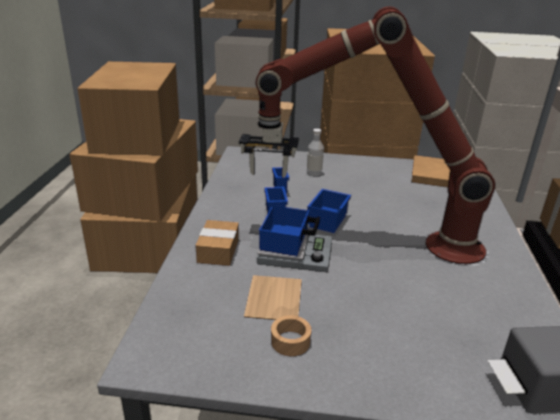

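View pics/wrist0.png

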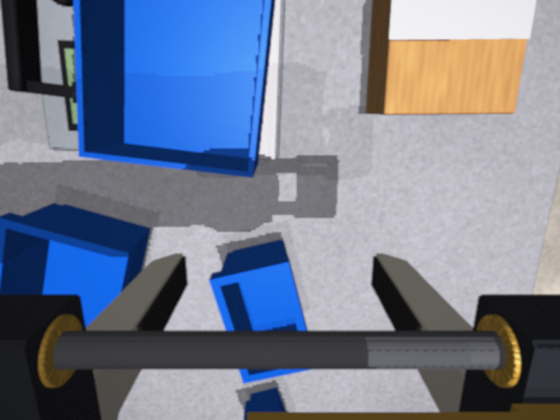

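The three cameras show the carrier on the scale with its handle towards the robot, the board at +y past it with the tape roll beyond, and the carton at greater x. There are three loose tubs: a large one near scene (270,168), a medium one at (243,205) and a small one at (193,190). Next I'll measure them from depth.

```bash
cat >> h.py <<'E'
def rect(P):
    r=cv2.minAreaRect(P[:,:2].astype(np.float32)); return [np.round(x,2).tolist() if not np.isscalar(x) else round(x,2) for x in (r[0],r[1],r[2])]
def blobs(W,mask,minpx=40):
    n,l,st,c=cv2.connectedComponentsWithStats(mask.astype(np.uint8))
    return [(l==i) for i in range(1,n) if st[i,4]>=minpx]
def blue(s):
    hsv=cv2.cvtColor(s['color'],cv2.COLOR_RGB2HSV)
    return (hsv[...,0]>105)&(hsv[...,0]<130)&(hsv[...,1]>140)&(hsv[...,2]>40)
E
python3 - <<'E'
from h import *
for n in ['scene','side','wrist']:
    s=dict(np.load('/tmp/'+n+'0.npz')); W=cloud(s)
    t=W[...,2]; print(n,'table z', np.nanmedian(t[np.abs(t)<15]))
    m=blue(s)&np.isfinite(t)&(t>-10)&(t<200)
    for b in blobs(W,m,30):
        P=W[b]; zt=np.percentile(P[:,2],97); v,u=np.argwhere(b).mean(0)
        top=P[P[:,2]>zt-8]
        print(' blue',int(u),int(v),len(P),'ztop',round(zt,1),rect(top) if len(top)>3 else '')
    hsv=cv2.cvtColor(s['color'],cv2.COLOR_RGB2HSV)
    m=(hsv[...,0]<28)&(hsv[...,1]>70)&np.isfinite(t)&(t>-5)&(t<100)&(W[...,0]>300)
    for b in blobs(W,m,60):
        P=W[b]; zt=np.percentile(P[:,2],95);v,u=np.argwhere(b).mean(0)
        print(' brown',int(u),int(v),len(P),'ztop',round(zt,1),rect(P[P[:,2]>zt-5]))
E
```

```text
scene table z 0.7432974118560346
 blue 254 162 377 ztop 91.4 [[447.84, -169.91], [120.23, 55.51], 21.67]
 blue 286 176 301 ztop 91.1 [[450.0, -29.3], [28.91, 101.59], 89.69]
 blue 268 171 82 ztop 92.8 [[499.2, -93.5], [32.2, 9.79], 86.96]
 blue 192 190 691 ztop 92.6 [[641.39, -308.34], [60.52, 95.82], 15.69]
 blue 315 209 2328 ztop 125.2 [[579.86, 118.68], [168.85, 139.49], 83.3]
 blue 242 206 1013 ztop 91.7 [[636.86, -118.6], [84.28, 115.57], 14.47]
 brown 29 92 1237 ztop 94.6 [[394.69, -1208.03], [168.28, 131.38], 7.44]
 brown 383 248 2144 ztop 12.0 [[581.61, 365.59], [154.07, 188.07], 1.19]
 brown 440 246 760 ztop 51.8 [[515.22, 537.81], [101.27, 100.74], 41.31]
 brown 300 273 1680 ztop 75.0 [[793.74, 152.3], [158.44, 112.19], 89.96]
side table z 0.7666542130546504
 blue 296 216 3563 ztop 122.4 [[554.55, 125.56], [180.86, 170.2], 83.98]
 brown 341 113 738 ztop 93.7 [[489.29, -1432.43], [155.1, 661.9], 19.81]
 brown 131 126 1919 ztop 94.4 [[1493.82, -966.58], [378.03, 504.69], 7.53]
 brown 216 244 1260 ztop 72.7 [[788.69, 157.23], [110.08, 166.5], 0.29]
 brown 279 311 3269 ztop 48.9 [[513.07, 542.05], [100.35, 106.53], 7.27]
wrist table z 0.3900268964975189
 blue 171 81 31512 ztop 123.6 [[572.91, 93.5], [115.78, 128.57], 83.66]
 blue 69 255 11864 ztop 88.8 [[454.23, -62.9], [78.56, 112.18], 77.2]
 blue 257 290 6400 ztop 89.1 [[630.08, -98.61], [73.26, 76.88], 13.91]
 blue 264 373 505 ztop 89.6 [[643.36, -174.72], [65.57, 16.68], 0.45]
 blue 264 401 643 ztop 40.1 [[629.0, -267.12], [43.46, 11.3], 3.78]
 brown 440 72 11929 ztop 71.6 [[790.67, 101.93], [110.6, 58.8], 0.27]
```

>>> drive_tool(
  plan=[
    {"tz":-0.04,"tx":-0.015},
    {"tz":-0.04,"tx":-0.015},
    {"tz":-0.04,"tx":-0.015},
    {"tz":-0.04,"tx":-0.015},
    {"tz":-0.03,"tx":-0.015},
    {},
  ],
)

```text
schema error: expected keys tx, ty, tz, wx, wy, wz
```

```bash
python3 - <<'E'
from h import *
print(arm.observe()['ee_pos'].round(1))
for n in ['wrist','scene']:
    s=snap(n,n+'1'); np.savez('/tmp/'+n+'1.npz',**s); W=cloud(s); t=W[...,2]
    m=blue(s)&np.isfinite(t)&(t>-10)&(t<200)
    for b in blobs(W,m,30):
        P=W[b]; zt=np.percentile(P[:,2],97); v,u=np.argwhere(b).mean(0)
        top=P[P[:,2]>zt-8]
        print(n,' blue',int(u),int(v),len(P),'ztop',round(zt,1),rect(top) if len(top)>3 else '')
E
```

```text
[649.4   0.  197.5]
wrist  blue 171 81 31488 ztop 123.6 [[573.0, 93.87], [116.22, 128.19], 83.44]
wrist  blue 69 254 11868 ztop 88.8 [[454.15, -62.66], [78.49, 111.83], 76.93]
wrist  blue 257 290 6418 ztop 89.2 [[629.57, -97.1], [73.5, 73.5], 13.87]
wrist  blue 263 373 495 ztop 89.6 [[642.7, -174.4], [65.29, 15.94], 0.8]
wrist  blue 264 401 654 ztop 40.3 [[628.74, -270.59], [42.1, 9.22], 15.49]
scene  blue 254 162 376 ztop 91.9 [[447.13, -170.03], [115.49, 54.88], 21.79]
scene  blue 286 176 300 ztop 93.7 [[454.37, -27.64], [98.43, 29.08], 0.42]
scene  blue 268 171 80 ztop 91.5 [[498.35, -93.73], [32.61, 10.78], 63.05]
scene  blue 192 190 696 ztop 91.9 [[641.3, -308.69], [61.25, 95.94], 15.3]
scene  blue 315 209 2333 ztop 125.1 [[578.9, 118.49], [171.02, 135.27], 83.72]
scene  blue 242 206 1017 ztop 91.8 [[636.06, -119.32], [81.24, 116.46], 13.11]
```

View pics/wrist1.png

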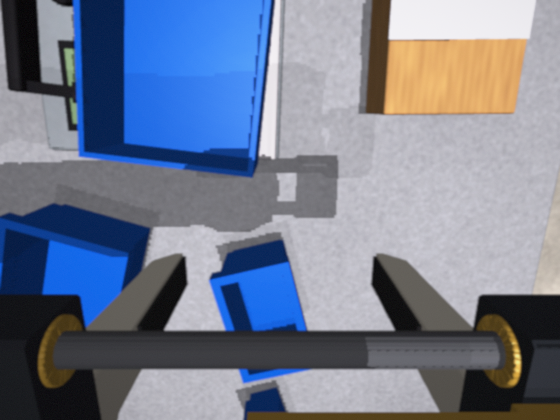

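All six keys are needed in each row.

>>> drive_tool(
  plan=[
    {"tx":-0.015,"ty":0,"tz":-0.04,"wx":0,"wy":0,"wz":0},
    {"tx":-0.015,"ty":0,"tz":-0.04,"wx":0,"wy":0,"wz":0},
    {"tx":-0.015,"ty":0,"tz":-0.04,"wx":0,"wy":0,"wz":0},
    {"tx":-0.015,"ty":0,"tz":-0.04,"wx":0,"wy":0,"wz":0},
    {"tx":-0.015,"ty":0,"tz":-0.03,"wx":0,"wy":0,"wz":0},
    {"tx":-0.015,"ty":0,"tz":0,"wx":0,"wy":0,"wz":0},
    {"tx":0,"ty":0,"tz":0,"wx":0,"wy":0,"wz":0},
    {"tx":0,"ty":0,"tz":0,"wx":0,"wy":0,"wz":0},
  ],
)

```text
time: 1.05
ee_pos: [559.8, -0.0, 387.8]
ee_rot: [1.0, 0.0, -0.0, 0.0]
force: [-0.3, -0.2, -0.5]
grip_width: 92.6
```

```bash
cat >> h.py <<'E'
def report(n,tag):
    s=snap(n,n+tag); np.savez('/tmp/'+n+tag+'.npz',**s); W=cloud(s); t=W[...,2]
    m=blue(s)&np.isfinite(t)&(t>-10)&(t<260)
    for b in blobs(W,m,30):
        P=W[b]; zt=np.percentile(P[:,2],97); v,u=np.argwhere(b).mean(0)
        top=P[P[:,2]>zt-8]
        print(n,' blue',int(u),int(v),len(P),'ztop',round(zt,1),rect(top) if len(top)>3 else '')
    return s,W
E
python3 - <<'E'
from h import *
print(arm.observe()['ee_pos'].round(1))
for n in ['wrist','scene']: report(n,'2')
E
```

```text
[559.8  -0.  387.8]
wrist  blue 294 69 15360 ztop 123.6 [[576.14, 118.04], [164.83, 127.23], 83.35]
wrist  blue 199 228 7559 ztop 89.2 [[438.68, -102.71], [155.9, 112.9], 73.03]
wrist  blue 329 243 4148 ztop 89.5 [[634.56, -118.24], [73.46, 116.54], 13.99]
wrist  blue 320 321 455 ztop 77.7 [[638.49, -259.26], [22.0, 1.8], 16.78]
wrist  blue 333 376 527 ztop 89.8 [[648.24, -336.26], [52.06, 39.79], 16.36]
scene  blue 269 169 1649 ztop 91.0 [[440.61, -103.79], [162.39, 122.49], 72.9]
scene  blue 192 190 696 ztop 93.0 [[640.75, -308.27], [61.15, 94.49], 17.28]
scene  blue 315 209 2333 ztop 125.1 [[577.63, 118.37], [169.19, 138.66], 83.06]
scene  blue 242 206 1016 ztop 91.9 [[637.4, -118.78], [81.08, 115.19], 13.38]
```

View pics/wrist2.png

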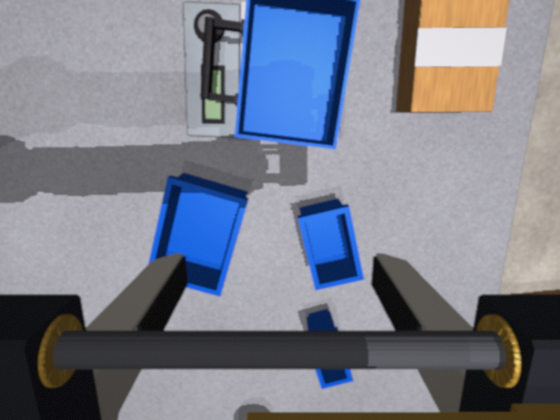

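Wrist picture: handle bar at x≈207, y 20–100; tub_a (156x113) is at (200,235), tub_c (116x73) at (330,245) and tub_d at the bottom, around (328,345). tub_b is absent. Next I'll move over the handle to measure the handle, key and board.

>>> drive_tool(
  plan=[
    {"tx":-0.01,"ty":-0.03,"tz":0,"wx":0,"wy":0,"wz":0},
    {"tx":-0.01,"ty":-0.03,"tz":0,"wx":0,"wy":0,"wz":0},
    {"tx":-0.01,"ty":-0.03,"tz":0,"wx":0,"wy":0,"wz":0},
    {"tx":-0.01,"ty":-0.03,"tz":0,"wx":0,"wy":0,"wz":0},
    {"tx":-0.01,"ty":-0.01,"tz":0,"wx":0,"wy":0,"wz":0},
    {"tx":0,"ty":0,"tz":0,"wx":0,"wy":0,"wz":0},
    {"tx":0,"ty":0,"tz":0,"wx":0,"wy":0,"wz":0},
  ],
)

```text
time: 1.85
ee_pos: [510.6, 128.1, 388.0]
ee_rot: [1.0, -0.001, -0.0, 0.001]
force: [-0.4, -0.2, 0.3]
grip_width: 92.9
```

```bash
python3 - <<'E'
from h import *
print(arm.observe()['ee_pos'].round(1))
s,W=report('wrist','3')
t=W[...,2]; hsv=cv2.cvtColor(s['color'],cv2.COLOR_RGB2HSV)
m=(hsv[...,2]<70)&(t>105)&(t<140)&(W[...,0]<540)
for b in blobs(W,m,40):
    P=W[b]; zt=np.percentile(P[:,2],90); T=P[P[:,2]>zt-4]; print('dark',len(P),zt.round(1),rect(P),rect(T)); print(np.argwhere(b).mean(0))
bar=W[m]
m=(hsv[...,0]<28)&(hsv[...,1]>70)&(t>-5)&(t<15)&(W[...,0]<680)
for b in blobs(W,m,100): P=W[b]; print('brown',len(P),np.median(P[:,2]).round(1),rect(P))
E
```

```text
[510.6 128.1 388. ]
wrist  blue 331 173 12893 ztop 123.8 [[576.18, 119.38], [167.22, 127.08], 82.97]
wrist  blue 237 293 5553 ztop 89.1 [[444.24, -84.38], [118.62, 112.99], 73.05]
wrist  blue 354 303 2591 ztop 89.3 [[629.6, -99.03], [73.34, 77.67], 13.83]
wrist  blue 347 392 1042 ztop 89.3 [[629.58, -269.4], [53.89, 27.23], 0.82]
dark 899 129.0 [[491.77, 131.36], [90.75, 42.62], 83.61] [[475.3, 132.02], [87.58, 10.01], 83.04]
[168.83759733 257.68631813]
brown 6351 6.3 [[580.21, 311.35], [151.2, 80.89], 1.36]
brown 1833 11.2 [[70.29, -13.04], [176.27, 56.27], 78.81]
```

View pics/wrist3.png

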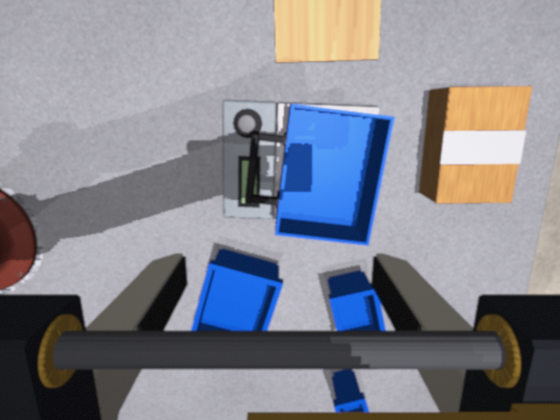

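>>> drive_tool(
  plan=[
    {"tx":-0.02,"ty":-0.002,"tz":0.03,"wx":0,"wy":0,"wz":0},
    {"tx":-0.015,"ty":0,"tz":0.04,"wx":0,"wy":0,"wz":0},
    {"tx":0,"ty":0,"tz":0.04,"wx":0,"wy":0,"wz":3.5},
    {"tx":0,"ty":0,"tz":0.04,"wx":0,"wy":0,"wz":3.5},
    {"tx":0,"ty":0,"tz":0.04,"wx":0,"wy":0,"wz":0},
    {"tx":0,"ty":0,"tz":0.04,"wx":0,"wy":0,"wz":0},
    {"tx":0,"ty":0,"tz":0,"wx":0,"wy":0,"wz":0},
    {"tx":0,"ty":0,"tz":0,"wx":0,"wy":0,"wz":0},
  ],
  grip=0.28,
)

```text
time: 2.7
ee_pos: [475.9, 130.8, 158.7]
ee_rot: [0.998, -0.062, 0.0, 0.0]
force: [1.2, 0.8, 1.2]
grip_width: 33.7
```

```bash
python3 - <<'E'
from h import *
from scipy.spatial.transform import Rotation as R
o=arm.observe(); print(o['ee_pos'].round(1),R.from_quat(o['ee_rot']).as_matrix().round(3).tolist(),o['grip_width'])
s,W=report('wrist','4')
t=W[...,2]; hsv=cv2.cvtColor(s['color'],cv2.COLOR_RGB2HSV)
m=(hsv[...,2]<70)&(t>105)&(t<140)&(W[...,0]<540)
for b in blobs(W,m,40):
    P=W[b]; zt=np.percentile(P[:,2],90); T=P[P[:,2]>zt-4]; print('dark',len(P),zt.round(1),rect(T))
E
```

```text
[475.9 130.8 158.7] [[0.992, -0.124, -0.0], [-0.124, -0.992, -0.001], [0.0, 0.001, -1.0]] 33.74152719995446
wrist  blue 442 196 39181 ztop 123.7 [[575.87, 123.79], [159.6, 130.57], 83.05]
wrist  blue 278 391 4711 ztop 89.1 [[466.85, 35.94], [174.82, 106.99], 80.6]
wrist  blue 512 402 54 ztop 89.4 [[656.86, -64.49], [4.16, 17.88], 13.94]
dark 2558 128.9 [[475.59, 132.63], [86.89, 9.97], 83.17]
```

View pics/wrist4.png

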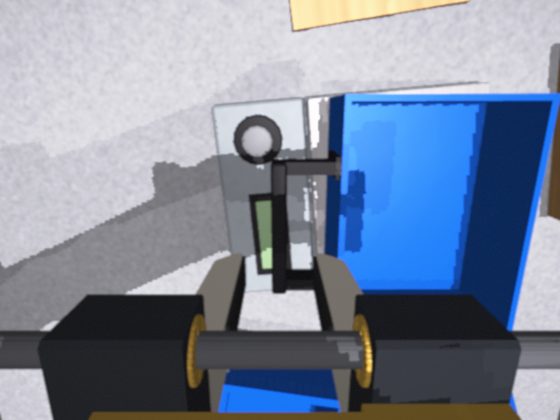

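The fingers straddle the bar (pixels 235–325, bar at 280), and the zero key is at (257,140). I'll descend and grip.

>>> drive_tool(
  plan=[
    {"tx":0,"ty":0,"tz":0.01,"wx":0,"wy":0,"wz":0},
    {"tx":0,"ty":0,"tz":0.015,"wx":0,"wy":0,"wz":0},
    {"tx":0,"ty":0,"tz":0.02,"wx":0,"wy":0,"wz":0},
    {"tx":0,"ty":0,"tz":0.015,"wx":0,"wy":0,"wz":0},
    {"tx":0,"ty":0,"tz":0,"wx":0,"wy":0,"wz":0},
    {"tx":0,"ty":0,"tz":0,"wx":0,"wy":0,"wz":0},
  ],
)

```text
time: 3.35
ee_pos: [475.9, 132.2, 99.3]
ee_rot: [0.998, -0.061, 0.001, -0.0]
force: [0.4, 0.1, -0.7]
grip_width: 25.9
```

>>> drive_tool(
  plan=[
    {"tx":0,"ty":0,"tz":0,"wx":0,"wy":0,"wz":0},
    {"tx":0,"ty":0,"tz":0,"wx":0,"wy":0,"wz":0},
    {"tx":0,"ty":0,"tz":0,"wx":0,"wy":0,"wz":0},
    {"tx":0,"ty":0,"tz":0,"wx":0,"wy":0,"wz":0},
    {"tx":0,"ty":0,"tz":0,"wx":0,"wy":0,"wz":0},
    {"tx":0,"ty":0,"tz":0,"wx":0,"wy":0,"wz":0},
  ],
  grip=0,
  grip_force=60,
)

```text
time: 3.95
ee_pos: [475.6, 132.3, 99.1]
ee_rot: [0.998, -0.061, 0.001, -0.0]
force: [-0.8, -0.8, 6.1]
grip_width: 9.2
```

>>> drive_tool(
  plan=[
    {"tx":0,"ty":0,"tz":-0.005,"wx":0,"wy":0,"wz":0},
    {"tx":0,"ty":0,"tz":-0.01,"wx":0,"wy":0,"wz":0},
    {"tx":0,"ty":0,"tz":-0.015,"wx":0,"wy":0,"wz":0},
    {"tx":0,"ty":0,"tz":-0.015,"wx":0,"wy":0,"wz":0},
    {"tx":0,"ty":0,"tz":-0.01,"wx":0,"wy":0,"wz":0},
    {"tx":0,"ty":0,"tz":-0.005,"wx":0,"wy":0,"wz":0},
    {"tx":0,"ty":0,"tz":0,"wx":0,"wy":0,"wz":0},
    {"tx":0,"ty":0,"tz":0,"wx":0,"wy":0,"wz":0},
  ],
)

```text
time: 4.75
ee_pos: [474.2, 131.8, 157.8]
ee_rot: [0.998, -0.061, -0.001, 0.0]
force: [-0.3, 1.0, -4.5]
grip_width: 9.2
```

```bash
cat >> h.py <<'E'
def plane(W,s,lo,hi,sel=None):
    P=W[blue(s)&(W[...,2]>lo)&(W[...,2]<hi)]
    return P
E
python3 - <<'E'
from h import *
o=arm.observe(); print(o['ee_pos'].round(1),o['force'].round(1),o['ft_torque'].round(2))
report('scene','5'); s,W=report('wrist','5'); snap('side','side5')
K=s['intrinsics']
E
```

```text
[474.2 131.8 157.8] [-0.3  1.  -4.5] [0.05 0.46 0.05]
scene  blue 269 169 1637 ztop 92.0 [[440.88, -103.56], [159.78, 121.12], 73.62]
scene  blue 316 198 2438 ztop 179.2 [[575.23, 118.45], [168.21, 134.36], 83.21]
scene  blue 192 190 696 ztop 92.3 [[641.64, -308.91], [62.33, 94.66], 16.14]
scene  blue 242 206 1015 ztop 92.5 [[637.58, -118.56], [84.07, 115.47], 13.47]
wrist  blue 458 212 43750 ztop 178.3 [[537.73, 178.41], [133.02, 67.6], 40.88]
wrist  blue 278 391 1558 ztop 89.1 [[458.05, 43.33], [164.04, 32.89], 86.68]
wrist  blue 499 391 4596 ztop 177.1 [[592.79, 35.12], [67.31, 16.52], 3.86]
```

View pics/side5.png

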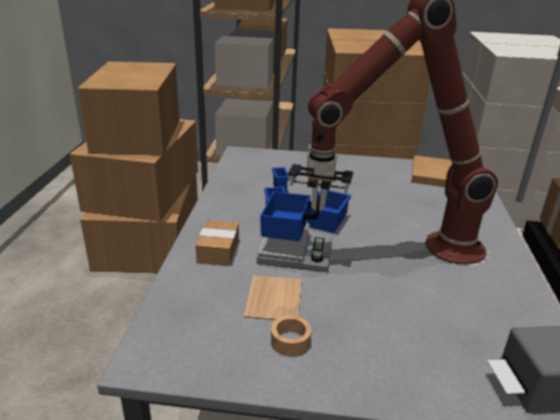

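View pics/wrist5.png

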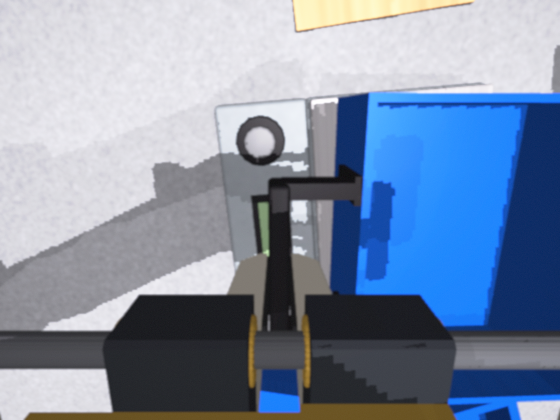

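>>> drive_tool(
  plan=[
    {"tx":0,"ty":-0.01,"tz":0,"wx":0,"wy":0,"wz":-1.5},
    {"tx":0,"ty":-0.02,"tz":0,"wx":0,"wy":0,"wz":-2},
    {"tx":0,"ty":-0.03,"tz":0,"wx":0,"wy":0,"wz":-2},
    {"tx":0,"ty":-0.03,"tz":0,"wx":0,"wy":0,"wz":-1.5},
    {"tx":0,"ty":-0.03,"tz":0,"wx":0,"wy":0,"wz":-1.3},
    {"tx":0,"ty":-0.03,"tz":0,"wx":0,"wy":0,"wz":0},
    {"tx":0,"ty":-0.02,"tz":0,"wx":0,"wy":0,"wz":0},
    {"tx":0,"ty":-0.01,"tz":0,"wx":0,"wy":0,"wz":0},
  ],
)

```text
time: 5.7
ee_pos: [477.7, 317.4, 158.1]
ee_rot: [1.0, 0.015, -0.0, -0.002]
force: [-0.2, 0.2, -4.6]
grip_width: 9.3
```

>>> drive_tool(
  plan=[
    {"tx":0,"ty":-0.02,"tz":0,"wx":0,"wy":0,"wz":0},
    {"tx":0,"ty":-0.02,"tz":0,"wx":0,"wy":0,"wz":0},
    {"tx":0,"ty":-0.01,"tz":0,"wx":0,"wy":0,"wz":0},
    {"tx":0,"ty":0,"tz":0,"wx":0,"wy":0,"wz":0},
    {"tx":0,"ty":0,"tz":0,"wx":0,"wy":0,"wz":0},
    {"tx":0,"ty":0,"tz":0,"wx":0,"wy":0,"wz":0},
  ],
)

```text
time: 6.3
ee_pos: [478.7, 359.8, 158.2]
ee_rot: [1.0, 0.01, -0.0, 0.001]
force: [-0.9, -0.2, -4.0]
grip_width: 9.6
```

```bash
python3 - <<'E'
from h import *
o=arm.observe(); print(o['ee_pos'].round(1),o['force'].round(1),o['ft_torque'].round(2))
report('scene','6'); s,W=report('wrist','6'); 
E
```

```text
[478.7 359.8 158.2] [-0.9 -0.2 -4. ] [-0.01  0.3  -0.02]
scene  blue 269 169 1647 ztop 91.7 [[441.69, -104.03], [162.17, 122.66], 73.86]
scene  blue 192 190 695 ztop 91.9 [[642.15, -309.09], [63.93, 95.61], 17.5]
scene  blue 242 206 1016 ztop 92.1 [[636.59, -118.79], [81.76, 116.67], 12.48]
scene  blue 389 223 2578 ztop 179.5 [[579.69, 360.68], [135.42, 167.28], 1.62]
wrist  blue 457 211 45404 ztop 179.7 [[534.97, 415.38], [131.91, 66.78], 49.36]
wrist  blue 504 385 3537 ztop 178.3 [[609.56, 281.04], [67.0, 18.02], 12.69]
```

View pics/wrist6.png

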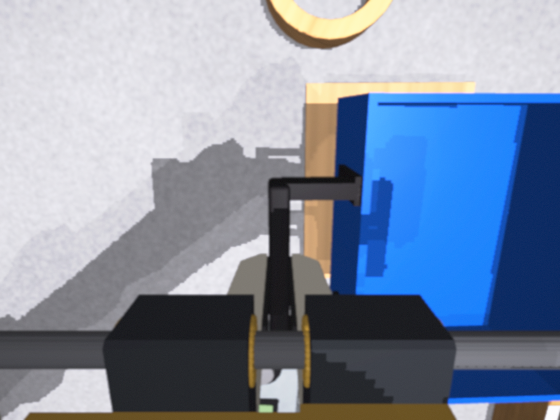

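View pics/scene6.png

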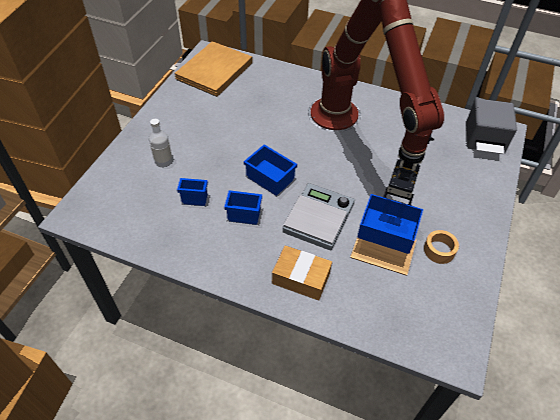

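The carrier hangs level just short of the board centre. Scene puts the carrier at (580,361) and the board at (582,366). I'll shift 5 mm and lower.

>>> drive_tool(
  plan=[
    {"tx":0.002,"ty":-0.005,"tz":0.01,"wx":0,"wy":0,"wz":0},
    {"tx":0,"ty":0,"tz":0.02,"wx":0,"wy":0,"wz":0},
    {"tx":0,"ty":0,"tz":0.02,"wx":0,"wy":0,"wz":0},
    {"tx":0,"ty":0,"tz":0.02,"wx":0,"wy":0,"wz":0},
    {"tx":0,"ty":0,"tz":0.01,"wx":0,"wy":0,"wz":0},
    {"tx":0,"ty":0,"tz":0.007,"wx":0,"wy":0,"wz":0},
    {"tx":0,"ty":0,"tz":0,"wx":0,"wy":0,"wz":0},
    {"tx":0,"ty":0,"tz":0,"wx":0,"wy":0,"wz":0},
  ],
)

```text
time: 7.2
ee_pos: [480.7, 367.3, 72.0]
ee_rot: [1.0, 0.011, 0.001, -0.001]
force: [1.2, 0.2, -3.5]
grip_width: 9.0
```

>>> drive_tool(
  plan=[
    {"tx":0,"ty":0,"tz":0.003,"wx":0,"wy":0,"wz":0},
    {"tx":0,"ty":0,"tz":0.003,"wx":0,"wy":0,"wz":0},
    {"tx":0,"ty":0,"tz":0.003,"wx":0,"wy":0,"wz":0},
    {"tx":0,"ty":0,"tz":0,"wx":0,"wy":0,"wz":0},
    {"tx":0,"ty":0,"tz":0,"wx":0,"wy":0,"wz":0},
  ],
)

```text
time: 7.7
ee_pos: [480.0, 367.1, 62.7]
ee_rot: [1.0, 0.012, 0.0, -0.0]
force: [-1.2, -0.2, -1.2]
grip_width: 9.5
```

>>> drive_tool(
  plan=[
    {"tx":0,"ty":0,"tz":0.001,"wx":0,"wy":0,"wz":0},
    {"tx":0,"ty":0,"tz":0.001,"wx":0,"wy":0,"wz":0},
    {"tx":0,"ty":0,"tz":0,"wx":0,"wy":0,"wz":0},
    {"tx":0,"ty":0,"tz":0,"wx":0,"wy":0,"wz":0},
  ],
)

```text
time: 8.1
ee_pos: [479.8, 367.1, 60.5]
ee_rot: [1.0, 0.011, -0.0, -0.0]
force: [-3.2, 0.1, -0.1]
grip_width: 8.8
```

>>> drive_tool(
  plan=[
    {"tx":0,"ty":0,"tz":0,"wx":0,"wy":0,"wz":0},
    {"tx":0,"ty":0,"tz":0,"wx":0,"wy":0,"wz":0},
    {"tx":0,"ty":0,"tz":0,"wx":0,"wy":0,"wz":0},
    {"tx":0,"ty":0,"tz":0,"wx":0,"wy":0,"wz":0},
    {"tx":0,"ty":0,"tz":0,"wx":0,"wy":0,"wz":0},
    {"tx":0,"ty":0,"tz":0,"wx":0,"wy":0,"wz":0},
  ],
  grip=0.28,
)

```text
time: 8.7
ee_pos: [480.3, 366.8, 60.4]
ee_rot: [1.0, 0.011, 0.0, -0.0]
force: [-0.0, 0.4, -0.7]
grip_width: 25.9
```

>>> drive_tool(
  plan=[
    {"tx":0,"ty":0,"tz":-0.01,"wx":0,"wy":0,"wz":0},
    {"tx":0,"ty":0,"tz":-0.02,"wx":0,"wy":0,"wz":0},
    {"tx":0,"ty":0,"tz":-0.03,"wx":0,"wy":0,"wz":0},
    {"tx":0,"ty":0,"tz":-0.04,"wx":0,"wy":0,"wz":0},
    {"tx":0,"ty":0,"tz":-0.04,"wx":0,"wy":0,"wz":0},
    {"tx":0,"ty":0,"tz":-0.04,"wx":0,"wy":0,"wz":0},
    {"tx":0,"ty":0,"tz":-0.04,"wx":0,"wy":0,"wz":0},
    {"tx":0,"ty":0,"tz":0,"wx":0,"wy":0,"wz":0},
  ],
)

```text
time: 9.5
ee_pos: [482.7, 369.2, 288.0]
ee_rot: [1.0, 0.011, 0.006, -0.005]
force: [-0.0, -0.4, 0.5]
grip_width: 26.1
```

```bash
python3 - <<'E'
from h import *
o=arm.observe(); print(o['ee_pos'].round(1),o['force'].round(1))
report('scene','7'); s,W=report('wrist','7'); 
t=W[...,2]; hsv=cv2.cvtColor(s['color'],cv2.COLOR_RGB2HSV)
m=(hsv[...,0]<28)&(hsv[...,1]>70)&(t>2)&(t<11)&(W[...,0]>400)
P=W[m]; print('board',rect(P))
E
```

```text
[482.7 369.2 288. ] [-0.  -0.4  0.5]
scene  blue 269 169 1644 ztop 92.1 [[440.78, -103.92], [159.84, 122.26], 73.48]
scene  blue 192 190 695 ztop 92.5 [[640.79, -309.23], [62.96, 94.78], 17.76]
scene  blue 242 206 1018 ztop 92.6 [[636.1, -118.7], [81.97, 115.38], 14.77]
scene  blue 386 241 2337 ztop 85.2 [[582.67, 368.62], [135.69, 166.21], 1.95]
wrist  blue 369 180 16536 ztop 84.9 [[580.67, 368.32], [127.14, 166.3], 1.31]
board [[596.99, 343.58], [229.47, 483.56], 40.0]
```

View pics/wrist7.png

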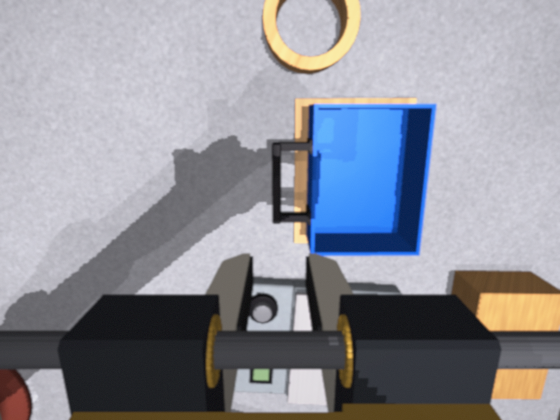

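The carrier stands on the board about 3 mm from its centre. The key shows at (262,308); I'll ray-cast it from two views.

```bash
cat >> h.py <<'E'
def ray(s,u,v,z):
    K=s['intrinsics'];R=s['R'];C=-R.T@s['t']
    d=R.T@np.array([(u-K[0,2])/K[0,0],(v-K[1,2])/K[1,1],1]); return C+d*(z-C[2])/d[2]
E
python3 - <<'E'
from h import *
for f,u,v in [('wrist7',262,308),('wrist4',257,140),('wrist5',261,140),('wrist3',247,123)]:
    s=dict(np.load(f'/tmp/{f}.npz')); W=cloud(s)
    m=(np.abs(W[...,2]-48)<4); 
    P=[]
    for b in blobs(W,m,15):
        c=np.argwhere(b).mean(0)
        if np.hypot(c[0]-v,c[1]-u)<25: P.append((int(b.sum()),rect(W[b])))
    print(f,ray(s,u,v,48).round(1),P)
E
```

```text
wrist7 [464.2 192.8  48. ] [(270, [[463.88, 185.1], [24.84, 24.52], 80.71])]
wrist4 [464.7 184.8  48. ] [(776, [[463.9, 184.01], [24.88, 25.03], 36.28])]
wrist5 [465.8 185.5  48. ] [(782, [[463.82, 184.26], [24.9, 24.62], 82.41])]
wrist3 [465.3 184.6  48. ] [(258, [[464.11, 184.08], [24.16, 24.39], 43.66])]
```

>>> drive_tool(
  plan=[
    {"tx":-0.005,"ty":0.03,"tz":0,"wx":0,"wy":0,"wz":0},
    {"tx":-0.005,"ty":0.04,"tz":0.02,"wx":0,"wy":0,"wz":0},
    {"tx":-0.005,"ty":0.04,"tz":0.04,"wx":0,"wy":0,"wz":0},
    {"tx":-0.005,"ty":0.04,"tz":0.04,"wx":0,"wy":0,"wz":0},
    {"tx":0,"ty":0.033,"tz":0.04,"wx":0,"wy":0,"wz":0},
    {"tx":0,"ty":0,"tz":0.03,"wx":0,"wy":0,"wz":0},
    {"tx":0,"ty":0,"tz":0,"wx":0,"wy":0,"wz":0},
    {"tx":0,"ty":0,"tz":0,"wx":0,"wy":0,"wz":0},
  ],
  grip=0,
  grip_force=20,
)

```text
time: 10.4
ee_pos: [464.5, 194.6, 120.9]
ee_rot: [1.0, 0.012, -0.001, 0.0]
force: [0.4, 0.2, -0.2]
grip_width: 0.6
```

>>> drive_tool(
  plan=[
    {"tx":-0.001,"ty":0.01,"tz":0.02,"wx":0,"wy":0,"wz":0},
    {"tx":0,"ty":0,"tz":0.02,"wx":0,"wy":0,"wz":0},
    {"tx":0,"ty":0,"tz":0.02,"wx":0,"wy":0,"wz":0},
    {"tx":0,"ty":0,"tz":0,"wx":0,"wy":0,"wz":0},
    {"tx":0,"ty":0,"tz":0,"wx":0,"wy":0,"wz":0},
  ],
)

```text
time: 10.9
ee_pos: [465.3, 185.5, 62.6]
ee_rot: [1.0, 0.012, 0.001, -0.001]
force: [-0.1, 0.7, 0.8]
grip_width: 0.8
```

>>> drive_tool(
  plan=[
    {"tx":-0.001,"ty":0.001,"tz":0.01,"wx":0,"wy":0,"wz":0},
    {"tx":0,"ty":0,"tz":0.005,"wx":0,"wy":0,"wz":0},
    {"tx":0,"ty":0,"tz":0.003,"wx":0,"wy":0,"wz":0},
    {"tx":0,"ty":0,"tz":0.002,"wx":0,"wy":0,"wz":0},
    {"tx":0,"ty":0,"tz":0.001,"wx":0,"wy":0,"wz":0},
    {"tx":0,"ty":0,"tz":0,"wx":0,"wy":0,"wz":0},
    {"tx":0,"ty":0,"tz":0,"wx":0,"wy":0,"wz":0},
  ],
)

```text
time: 11.6
ee_pos: [463.6, 183.1, 40.4]
ee_rot: [1.0, 0.011, 0.0, -0.0]
force: [-0.0, -0.1, -0.2]
grip_width: 0.7
```

```bash
python3 - <<'E'
from h import *
o=arm.observe(); print(o['ee_pos'].round(1),o['force'].round(1))
for n in ['wrist','side','scene']: s=snap(n); np.savez(f'/tmp/{n}8.npz',**s); c=s['color'][...,::-1]
s=dict(np.load('/tmp/side8.npz'));c=cv2.resize(s['color'][200:290,240:360,::-1],None,fx=5,fy=5); cv2.imwrite('pics/side8c.png',c)
s=dict(np.load('/tmp/wrist8.npz'));cv2.imwrite('pics/wrist8.png',s['color'][...,::-1])
E
```

```text
[463.6 183.1  40.4] [-0.  -0.1 -0.2]
```

View pics/wrist8.png

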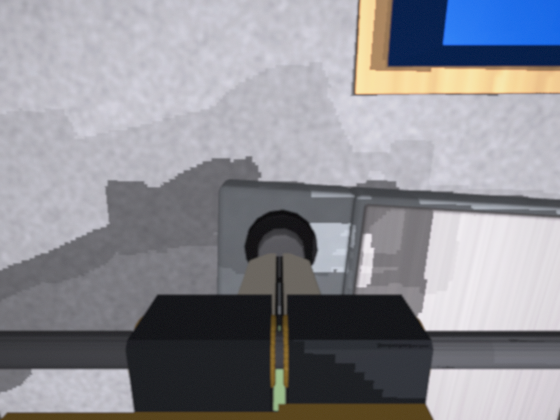

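View pics/side8c.png

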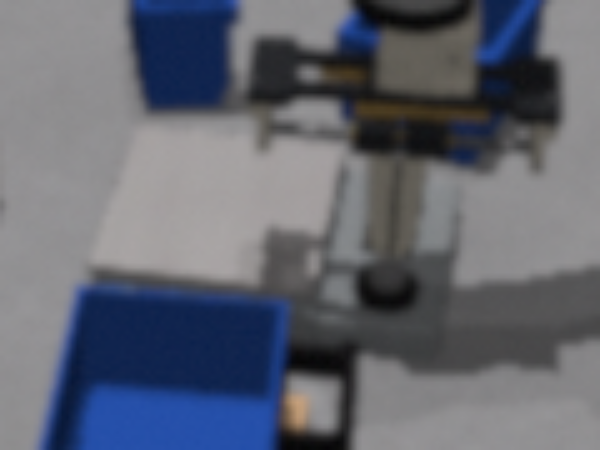

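```bash
python3 - <<'E'
from h import *
s=dict(np.load('/tmp/wrist8.npz')); W=cloud(s); hsv=cv2.cvtColor(s['color'],cv2.COLOR_RGB2HSV)
def proj(p):
    c=s['R']@np.array(p)+s['t']; q=s['intrinsics']@c; return (q[:2]/q[2]).round(1)
print(proj([464,184.3,48]),proj([464,184.3,42]),proj([464,197.3,42]),proj([463.6,183.1,40.4]),proj([463.6,183.1+7.5,40.4]))
for v in range(205,275,4): print(v,W[v,270].round(1),W[v,290].round(1),s['color'][v,290])
E
```

```text
[280.4 255.9] [280.3 251.7] [280.9 229.3] [279.5 252.6] [279.8 239.9]
205 [457.6 206.7  26.7] [469.1 207.   26.8] [102 105 111]
209 [457.6 204.   25.6] [469.2 204.5  26.6] [100 104 110]
213 [457.8 203.9  33.5] [469.  204.2  33.7] [18 19 20]
217 [457.9 202.9  38. ] [468.9 202.9  37. ] [24 21 23]
221 [458.  201.   39.1] [468.9 201.2  38.9] [21 21 25]
225 [458.  198.4  38.1] [469.  198.6  38.2] [20 20 22]
229 [458.  195.9  37.8] [469.1 196.2  37.8] [25 25 27]
233 [458.2 195.3  42.6] [nan nan nan] [56 56 58]
237 [458.3 194.5  46.7] [468.9 194.8  47.1] [77 76 81]
241 [458.3 192.6  47.8] [468.9 192.7  47.4] [88 87 93]
245 [458.4 190.3  47.7] [469.  190.6  47.9] [87 87 91]
249 [458.4 188.4  48.6] [469.  188.8  49. ] [87 86 91]
253 [458.7 191.3  61.1] [469.1 186.   47.8] [96 93 93]
257 [458.8 191.4  66.3] [468.4 191.3  65.7] [108 103  97]
261 [458.9 191.4  71. ] [468.3 191.4  70.6] [107 103  97]
265 [459.  191.5  75.7] [468.1 191.8  75.9] [107 103  96]
269 [459.1 191.5  80.1] [468.  191.7  80.1] [106 102  95]
273 [459.2 191.4  83.8] [467.9 191.7  84. ] [108 103  97]
```

```bash
python3 - <<'E'
from h import *
s=dict(np.load('/tmp/wrist8.npz')); W=cloud(s)
for u in [262,266,270,274,276,278,280,282,284,288,292,296]:
    print(u,[W[v,u,1:].round(0).tolist() for v in (243,246,249,252,255,258)])
c=cv2.resize(s['color'][195:300,220:340,::-1],None,fx=6,fy=5); cv2.imwrite('pics/wrist8c.png',c)
E
```

```text
262 [[191.0, 47.0], [190.0, 47.0], [188.0, 47.0], [187.0, 49.0], [185.0, 49.0], [191.0, 68.0]]
266 [[191.0, 47.0], [190.0, 47.0], [188.0, 49.0], [187.0, 49.0], [192.0, 65.0], [191.0, 67.0]]
270 [[192.0, 48.0], [190.0, 48.0], [188.0, 49.0], [187.0, 49.0], [191.0, 63.0], [192.0, 68.0]]
274 [[192.0, 48.0], [190.0, 48.0], [188.0, 48.0], [186.0, 48.0], [191.0, 64.0], [192.0, 68.0]]
276 [[192.0, 49.0], [190.0, 48.0], [189.0, 50.0], [187.0, 49.0], [185.0, 49.0], [190.0, 64.0]]
278 [[192.0, 49.0], [190.0, 49.0], [189.0, 49.0], [187.0, 48.0], [185.0, 47.0], [190.0, 64.0]]
280 [[192.0, 49.0], [190.0, 49.0], [189.0, 49.0], [187.0, 48.0], [185.0, 50.0], [190.0, 63.0]]
282 [[192.0, 48.0], [190.0, 48.0], [189.0, 49.0], [187.0, 48.0], [190.0, 61.0], [190.0, 64.0]]
284 [[192.0, 48.0], [190.0, 49.0], [188.0, 48.0], [187.0, 48.0], [192.0, 64.0], [192.0, 68.0]]
288 [[192.0, 49.0], [190.0, 49.0], [189.0, 49.0], [187.0, 49.0], [191.0, 63.0], [191.0, 67.0]]
292 [[192.0, 49.0], [190.0, 48.0], [188.0, 48.0], [187.0, 49.0], [191.0, 63.0], [192.0, 67.0]]
296 [[192.0, 48.0], [191.0, 49.0], [188.0, 47.0], [187.0, 49.0], [185.0, 48.0], [191.0, 67.0]]
```

View pics/wrist8c.png

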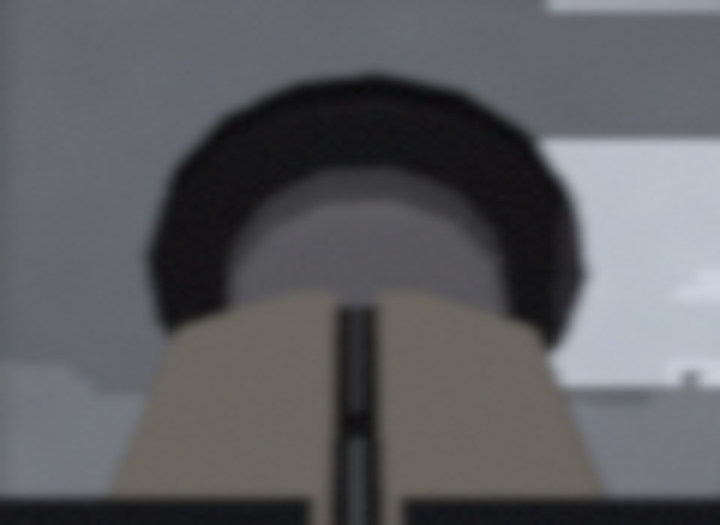

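The wrist view shows the key still up (top at z≈48), with the fingertips at about z≈58. So the real finger end is higher than the reported TCP. I'll descend by feel.

>>> drive_tool(
  plan=[
    {"tx":0,"ty":0,"tz":0.004,"wx":0,"wy":0,"wz":0},
    {"tx":0,"ty":0,"tz":0.002,"wx":0,"wy":0,"wz":0},
    {"tx":0,"ty":0,"tz":0,"wx":0,"wy":0,"wz":0},
    {"tx":0,"ty":0,"tz":0,"wx":0,"wy":0,"wz":0},
  ],
)

```text
time: 12.15
ee_pos: [463.4, 183.1, 34.2]
ee_rot: [1.0, 0.011, -0.0, 0.0]
force: [-0.1, -0.2, 0.6]
grip_width: 0.2
```

>>> drive_tool(
  plan=[
    {"tx":0,"ty":0,"tz":0.003,"wx":0,"wy":0,"wz":0},
    {"tx":0,"ty":0,"tz":0,"wx":0,"wy":0,"wz":0},
    {"tx":0,"ty":0,"tz":0,"wx":0,"wy":0,"wz":0},
  ],
)

```text
time: 12.45
ee_pos: [463.4, 183.1, 31.3]
ee_rot: [1.0, 0.011, -0.0, 0.0]
force: [0.6, -0.0, -0.4]
grip_width: 0.6
```

>>> drive_tool(
  plan=[
    {"tx":0,"ty":0,"tz":0.002,"wx":0,"wy":0,"wz":0},
    {"tx":0,"ty":0,"tz":0,"wx":0,"wy":0,"wz":0},
    {"tx":0,"ty":0,"tz":0,"wx":0,"wy":0,"wz":0},
  ],
)

```text
time: 12.75
ee_pos: [463.4, 183.1, 29.3]
ee_rot: [1.0, 0.011, -0.0, -0.0]
force: [0.1, 0.2, -0.6]
grip_width: 0.5
```

```bash
python3 - <<'E'
from h import *
s=snap('wrist'); W=cloud(s)
for u in [270,280,290]:
    print(u,[(v,W[v,u,1:].round(0).tolist()) for v in range(240,264,2)])
c=cv2.resize(s['color'][195:300,220:340,::-1],None,fx=6,fy=5); cv2.imwrite('pics/wrist9c.png',c)
E
```

```text
270 [(240, [195.0, 42.0]), (242, [196.0, 46.0]), (244, [195.0, 47.0]), (246, [194.0, 48.0]), (248, [193.0, 47.0]), (250, [192.0, 48.0]), (252, [191.0, 49.0]), (254, [191.0, 51.0]), (256, [191.0, 54.0]), (258, [191.0, 56.0]), (260, [191.0, 58.0]), (262, [191.0, 60.0])]
280 [(240, [197.0, 46.0]), (242, [196.0, 48.0]), (244, [196.0, 49.0]), (246, [194.0, 48.0]), (248, [193.0, 48.0]), (250, [192.0, 49.0]), (252, [191.0, 49.0]), (254, [190.0, 48.0]), (256, [190.0, 50.0]), (258, [190.0, 53.0]), (260, [190.0, 55.0]), (262, [190.0, 57.0])]
290 [(240, [196.0, 44.0]), (242, [196.0, 47.0]), (244, [195.0, 47.0]), (246, [194.0, 48.0]), (248, [193.0, 48.0]), (250, [192.0, 48.0]), (252, [192.0, 49.0]), (254, [191.0, 51.0]), (256, [191.0, 53.0]), (258, [192.0, 56.0]), (260, [192.0, 59.0]), (262, [192.0, 61.0])]
```

View pics/wrist9c.png

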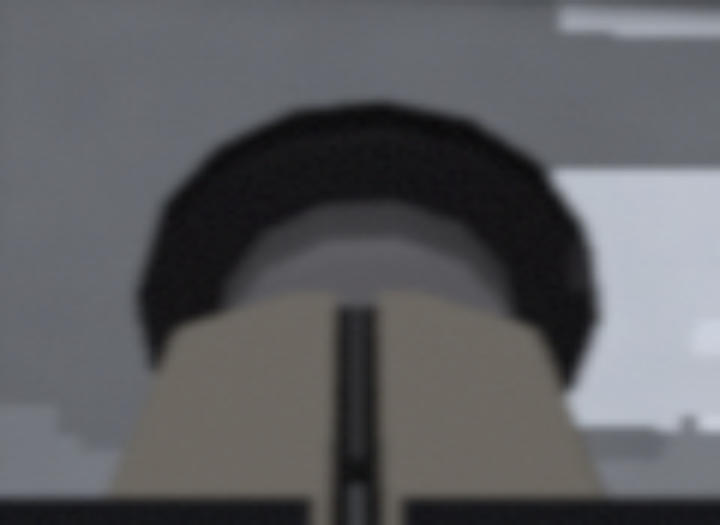

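The true fingertip is about 19–20 mm above the reported TCP and now just touches the key top. I'll keep pressing.

>>> drive_tool(
  plan=[
    {"tx":0,"ty":0,"tz":0.002,"wx":0,"wy":0,"wz":0},
    {"tx":0,"ty":0,"tz":0.002,"wx":0,"wy":0,"wz":0},
    {"tx":0,"ty":0,"tz":0,"wx":0,"wy":0,"wz":0},
    {"tx":0,"ty":0,"tz":0,"wx":0,"wy":0,"wz":0},
  ],
)

```text
time: 13.2
ee_pos: [463.7, 183.2, 25.5]
ee_rot: [1.0, 0.011, 0.0, -0.0]
force: [1.1, 0.2, 2.2]
grip_width: 0.6
```

>>> drive_tool(
  plan=[
    {"tx":0,"ty":0,"tz":0.002,"wx":0,"wy":0,"wz":0},
    {"tx":0,"ty":0,"tz":0.001,"wx":0,"wy":0,"wz":0},
    {"tx":0,"ty":0,"tz":0,"wx":0,"wy":0,"wz":0},
    {"tx":0,"ty":0,"tz":0,"wx":0,"wy":0,"wz":0},
  ],
)

```text
time: 13.6
ee_pos: [463.7, 183.2, 22.5]
ee_rot: [1.0, 0.011, 0.0, -0.0]
force: [-0.2, 0.1, 3.6]
grip_width: 0.6
```

>>> drive_tool(
  plan=[
    {"tx":0,"ty":0,"tz":0.001,"wx":0,"wy":0,"wz":0},
    {"tx":0,"ty":0,"tz":0,"wx":0,"wy":0,"wz":0},
    {"tx":0,"ty":0,"tz":0,"wx":0,"wy":0,"wz":0},
    {"tx":0,"ty":0,"tz":0,"wx":0,"wy":0,"wz":0},
  ],
)

```text
time: 14.0
ee_pos: [463.7, 183.2, 22.0]
ee_rot: [1.0, 0.011, 0.0, -0.0]
force: [-0.3, -0.2, 8.8]
grip_width: 0.2
```

>>> drive_tool(
  plan=[
    {"tx":0,"ty":0,"tz":0.001,"wx":0,"wy":0,"wz":0},
    {"tx":0,"ty":0,"tz":0,"wx":0,"wy":0,"wz":0},
    {"tx":0,"ty":0,"tz":0,"wx":0,"wy":0,"wz":0},
    {"tx":0,"ty":0,"tz":0,"wx":0,"wy":0,"wz":0},
  ],
)

```text
time: 14.4
ee_pos: [463.7, 183.2, 21.8]
ee_rot: [1.0, 0.011, 0.001, -0.0]
force: [-2.4, -1.9, 14.9]
grip_width: 0.5
```

The key bottoms at reported z≈22 with a clear rise in force to 15 N. The real tip is therefore reported z + 20. Next is up and over to tub_a.

>>> drive_tool(
  plan=[
    {"tx":0,"ty":0,"tz":-0.02,"wx":0,"wy":0,"wz":0},
    {"tx":0,"ty":0,"tz":-0.04,"wx":0,"wy":0,"wz":0},
    {"tx":0,"ty":0,"tz":-0.04,"wx":0,"wy":0,"wz":0},
    {"tx":0,"ty":0,"tz":-0.04,"wx":0,"wy":0,"wz":0},
    {"tx":0,"ty":0.02,"tz":-0.04,"wx":0,"wy":0,"wz":0},
    {"tx":0,"ty":0.03,"tz":-0.04,"wx":0,"wy":0,"wz":0},
    {"tx":0,"ty":0.035,"tz":-0.04,"wx":0,"wy":0,"wz":0},
    {"tx":0,"ty":0.035,"tz":0,"wx":0,"wy":0,"wz":0},
  ],
  grip=0.32,
)

```text
time: 15.2
ee_pos: [468.8, 65.0, 282.6]
ee_rot: [1.0, 0.012, 0.005, -0.001]
force: [0.7, 0.8, -0.2]
grip_width: 29.9
```

>>> drive_tool(
  plan=[
    {"tx":0.005,"ty":0.035,"tz":0,"wx":0,"wy":0,"wz":0},
    {"tx":0.005,"ty":0.035,"tz":0,"wx":0,"wy":0,"wz":0},
    {"tx":0.005,"ty":0.035,"tz":0,"wx":0,"wy":0,"wz":0},
    {"tx":0.005,"ty":0.03,"tz":0,"wx":0,"wy":0,"wz":0},
    {"tx":0,"ty":0.02,"tz":0,"wx":0,"wy":0,"wz":6},
    {"tx":0,"ty":0.01,"tz":0,"wx":0,"wy":0,"wz":6},
    {"tx":0,"ty":0,"tz":0,"wx":0,"wy":0,"wz":6},
    {"tx":0,"ty":0,"tz":0,"wx":0,"wy":0,"wz":0},
  ],
)

```text
time: 16.0
ee_pos: [488.1, -99.5, 277.1]
ee_rot: [0.989, -0.146, -0.001, 0.0]
force: [0.4, 0.0, -0.0]
grip_width: 29.6
```

>>> drive_tool(
  plan=[
    {"tx":0,"ty":0,"tz":0,"wx":0,"wy":0,"wz":0},
    {"tx":0,"ty":0,"tz":0,"wx":0,"wy":0,"wz":0},
  ],
)

```text
time: 16.2
ee_pos: [488.6, -98.7, 277.7]
ee_rot: [0.99, -0.144, -0.0, -0.0]
force: [-0.2, 0.4, 0.5]
grip_width: 29.9
```

```bash
python3 - <<'E'
from h import *
o=arm.observe(); print(o['ee_pos'].round(1),o['ee_rot'].round(3))
report('scene','10'); report('wrist','10')
E
```

```text
[488.6 -98.7 277.7] [ 0.99  -0.144 -0.    -0.   ]
scene  blue 269 169 1650 ztop 91.5 [[439.73, -103.57], [160.94, 122.31], 74.27]
scene  blue 192 190 693 ztop 91.9 [[640.7, -309.53], [62.19, 95.25], 16.0]
scene  blue 242 206 1014 ztop 92.1 [[635.12, -119.05], [80.69, 115.36], 14.05]
scene  blue 386 241 2335 ztop 85.9 [[582.71, 368.57], [137.03, 166.18], 1.84]
wrist  blue 415 158 8396 ztop 89.4 [[634.58, -118.63], [74.62, 116.44], 13.86]
wrist  blue 235 193 14311 ztop 89.2 [[438.38, -103.07], [155.74, 113.42], 72.97]
wrist  blue 430 278 1591 ztop 89.2 [[637.98, -267.91], [31.06, 64.42], 67.91]
```

View pics/wrist10.png

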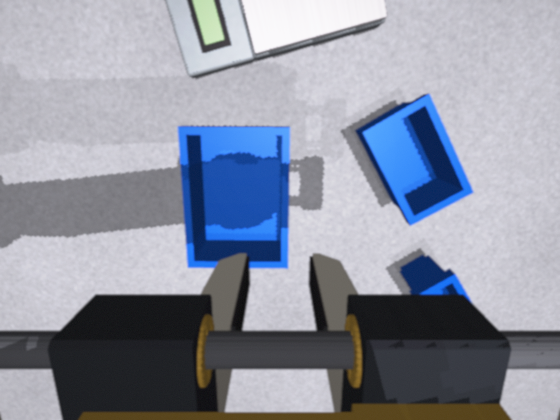

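Tub_a is at (235,195), measured (438.4,-103.1) with yaw -17°. Its +x wall lies near column 284, in line with the jaws.

>>> drive_tool(
  plan=[
    {"tx":0.006,"ty":0.019,"tz":0.02,"wx":0,"wy":0,"wz":0.5},
    {"tx":0,"ty":0,"tz":0.04,"wx":0,"wy":0,"wz":0},
    {"tx":0,"ty":0,"tz":0.04,"wx":0,"wy":0,"wz":0},
    {"tx":0,"ty":0,"tz":0.04,"wx":0,"wy":0,"wz":0},
    {"tx":0,"ty":0,"tz":0.03,"wx":0,"wy":0,"wz":0},
    {"tx":0,"ty":0,"tz":0.02,"wx":0,"wy":0,"wz":0},
    {"tx":0,"ty":0,"tz":0,"wx":0,"wy":0,"wz":0},
    {"tx":0,"ty":0,"tz":0,"wx":0,"wy":0,"wz":0},
  ],
)

```text
time: 17.1
ee_pos: [489.5, -119.2, 88.3]
ee_rot: [0.989, -0.149, 0.0, -0.0]
force: [-0.9, 0.0, -0.1]
grip_width: 29.5
```

```bash
python3 - <<'E'
from h import *
o=arm.observe(); print(o['ee_pos'].round(1),o['ee_rot'].round(3))
report('wrist','11')
E
```

```text
[ 489.5 -119.2   88.3] [ 0.989 -0.149  0.    -0.   ]
wrist  blue 506 165 20439 ztop 89.0 [[632.55, -119.22], [70.67, 116.96], 13.88]
wrist  blue 168 211 33030 ztop 89.1 [[441.91, -90.42], [128.48, 114.1], 72.81]
wrist  blue 182 124 33 ztop 88.8 [[464.39, -37.45], [0.57, 2.09], 75.21]
wrist  blue 505 325 249 ztop 28.1 [[589.95, -183.3], [10.13, 195.94], 32.88]
wrist  blue 532 393 2669 ztop 89.0 [[618.72, -269.22], [37.9, 11.15], 16.7]
```

View pics/wrist11.png

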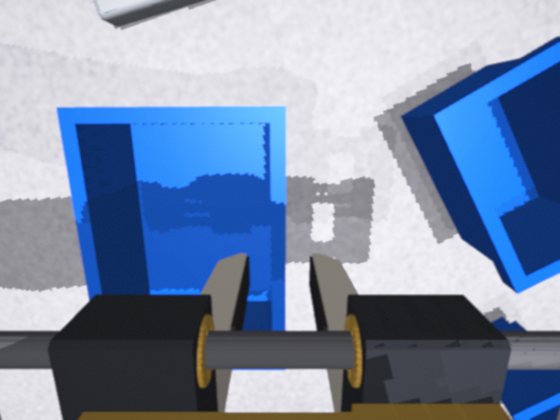

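>>> drive_tool(
  plan=[
    {"tx":0,"ty":0,"tz":0.015,"wx":0,"wy":0,"wz":0},
    {"tx":0,"ty":0,"tz":0.013,"wx":0,"wy":0,"wz":0},
    {"tx":0,"ty":0,"tz":0.005,"wx":0,"wy":0,"wz":0},
    {"tx":0,"ty":0,"tz":0,"wx":0,"wy":0,"wz":0},
    {"tx":0,"ty":0,"tz":0,"wx":0,"wy":0,"wz":0},
  ],
)

```text
time: 17.65
ee_pos: [489.9, -119.3, 55.9]
ee_rot: [0.989, -0.149, 0.001, 0.0]
force: [0.1, 0.1, 0.4]
grip_width: 29.8
```

>>> drive_tool(
  plan=[
    {"tx":0,"ty":0,"tz":0,"wx":0,"wy":0,"wz":0},
    {"tx":0,"ty":0,"tz":0,"wx":0,"wy":0,"wz":0},
    {"tx":0,"ty":0,"tz":0,"wx":0,"wy":0,"wz":0},
    {"tx":0,"ty":0,"tz":0,"wx":0,"wy":0,"wz":0},
    {"tx":0,"ty":0,"tz":0,"wx":0,"wy":0,"wz":0},
  ],
  grip=0,
  grip_force=40,
)

```text
time: 18.15
ee_pos: [489.2, -119.2, 55.2]
ee_rot: [0.989, -0.149, 0.0, 0.0]
force: [-0.4, 0.5, 2.9]
grip_width: 8.3
```

>>> drive_tool(
  plan=[
    {"tx":0,"ty":0,"tz":-0.005,"wx":0,"wy":0,"wz":0},
    {"tx":0,"ty":0,"tz":-0.01,"wx":0,"wy":0,"wz":0},
    {"tx":0,"ty":0,"tz":-0.02,"wx":0,"wy":0,"wz":0},
    {"tx":0,"ty":0,"tz":-0.03,"wx":0,"wy":0,"wz":0},
    {"tx":0,"ty":0,"tz":-0.03,"wx":0,"wy":0,"wz":0},
    {"tx":0,"ty":0,"tz":-0.03,"wx":0,"wy":0,"wz":0},
    {"tx":0,"ty":0,"tz":-0.02,"wx":0,"wy":0,"wz":0},
    {"tx":0,"ty":0,"tz":-0.005,"wx":0,"wy":0,"wz":0},
  ],
)

```text
time: 18.95
ee_pos: [490.5, -119.6, 207.8]
ee_rot: [0.989, -0.15, 0.003, 0.0]
force: [-0.4, 1.2, -0.5]
grip_width: 7.3
```

```bash
python3 - <<'E'
from h import *
o=arm.observe(); print(o['ee_pos'].round(1),o['ee_rot'].round(3),o['force'].round(1),o['ft_torque'].round(2))
report('wrist','12');report('scene','12');snap('side','side12')
E
```

```text
[ 490.5 -119.6  207.8] [ 0.989 -0.15   0.003  0.   ] [-0.4  1.2 -0.5] [-0.06 -0.08  0.03]
wrist  blue 444 150 8061 ztop 89.1 [[634.52, -118.67], [74.33, 116.33], 14.02]
wrist  blue 140 211 43883 ztop 241.1 [[446.5, -81.03], [109.63, 115.04], 73.49]
wrist  blue 458 300 3919 ztop 89.2 [[633.74, -291.3], [53.72, 60.97], 17.56]
wrist  blue 89 390 1863 ztop 240.7 [[377.28, -151.24], [28.56, 23.69], 74.12]
wrist  blue 274 390 956 ztop 241.8 [[468.55, -179.19], [27.95, 12.71], 73.06]
wrist  blue 481 372 185 ztop 89.8 [[635.51, -355.67], [14.29, 28.4], 72.53]
scene  blue 275 143 1335 ztop 242.1 [[454.71, -83.06], [112.6, 134.37], 70.85]
scene  blue 192 190 692 ztop 92.3 [[641.8, -308.6], [60.52, 95.04], 17.57]
scene  blue 242 206 1018 ztop 92.5 [[635.54, -118.68], [80.93, 114.83], 13.18]
scene  blue 386 241 2336 ztop 85.4 [[581.29, 368.82], [136.32, 165.93], 2.27]
```

View pics/wrist12.png

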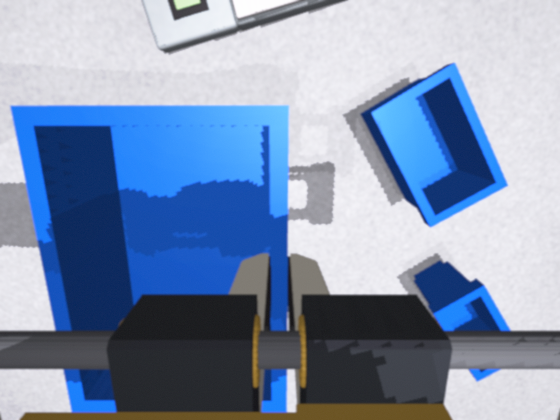

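View pics/side12.png

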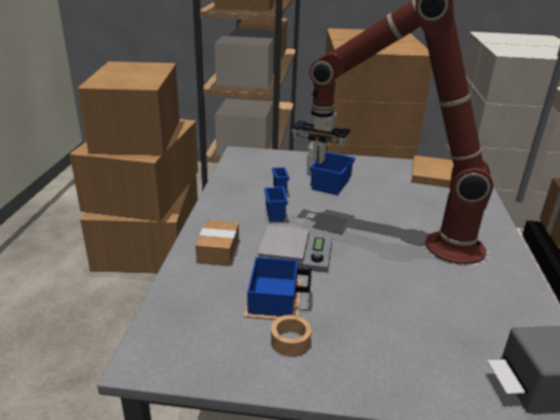

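>>> drive_tool(
  plan=[
    {"tx":0.005,"ty":0,"tz":0,"wx":0,"wy":0,"wz":-3.5},
    {"tx":0.01,"ty":0,"tz":0,"wx":0,"wy":0,"wz":-5},
    {"tx":0.01,"ty":0,"tz":0,"wx":0,"wy":0,"wz":-5},
    {"tx":0.01,"ty":-0.01,"tz":0,"wx":0,"wy":0,"wz":-5},
    {"tx":0.01,"ty":-0.02,"tz":0,"wx":0,"wy":0,"wz":0},
    {"tx":0.01,"ty":-0.03,"tz":0,"wx":0,"wy":0,"wz":0},
    {"tx":0.01,"ty":-0.035,"tz":0,"wx":0,"wy":0,"wz":0},
    {"tx":0.01,"ty":-0.035,"tz":0,"wx":0,"wy":0,"wz":0},
  ],
)

```text
time: 19.9
ee_pos: [560.5, 6.6, 202.9]
ee_rot: [1.0, 0.011, -0.002, 0.0]
force: [0.0, -0.2, -1.8]
grip_width: 7.9
```

>>> drive_tool(
  plan=[
    {"tx":0.01,"ty":-0.035,"tz":0,"wx":0,"wy":0,"wz":0},
    {"tx":0.01,"ty":-0.035,"tz":0,"wx":0,"wy":0,"wz":0},
    {"tx":0.01,"ty":-0.035,"tz":0,"wx":0,"wy":0,"wz":0},
    {"tx":0.01,"ty":-0.035,"tz":0,"wx":0,"wy":0,"wz":0},
    {"tx":0.01,"ty":-0.035,"tz":0,"wx":0,"wy":0,"wz":0},
    {"tx":0.01,"ty":-0.035,"tz":0,"wx":0,"wy":0,"wz":0},
    {"tx":0.01,"ty":-0.035,"tz":0,"wx":0,"wy":0,"wz":0},
    {"tx":0,"ty":-0.035,"tz":0,"wx":0,"wy":0,"wz":0},
  ],
)

```text
time: 20.7
ee_pos: [625.1, 287.6, 201.9]
ee_rot: [1.0, 0.011, -0.002, 0.001]
force: [0.5, -0.7, -1.3]
grip_width: 7.5
```

>>> drive_tool(
  plan=[
    {"tx":0,"ty":-0.03,"tz":0,"wx":0,"wy":0,"wz":0},
    {"tx":0,"ty":-0.02,"tz":0,"wx":0,"wy":0,"wz":0},
    {"tx":0,"ty":-0.01,"tz":0,"wx":0,"wy":0,"wz":0},
    {"tx":0,"ty":0,"tz":0,"wx":0,"wy":0,"wz":0},
    {"tx":0,"ty":0,"tz":0,"wx":0,"wy":0,"wz":0},
  ],
)

```text
time: 21.2
ee_pos: [623.9, 345.1, 204.0]
ee_rot: [1.0, 0.011, -0.001, 0.001]
force: [1.0, 0.2, -1.6]
grip_width: 7.6
```

```bash
python3 - <<'E'
from h import *
o=arm.observe(); print(o['ee_pos'].round(1),o['ee_rot'].round(4))
report('wrist','13');report('scene','13')
E
```

```text
[623.9 345.1 204. ] [ 9.999e-01  1.060e-02 -6.000e-04  1.400e-03]
wrist  blue 152 205 48073 ztop 237.2 [[569.85, 367.13], [115.13, 110.54], 1.59]
wrist  blue 89 390 1847 ztop 237.6 [[526.86, 279.66], [23.73, 28.52], 1.37]
wrist  blue 274 390 958 ztop 238.0 [[621.78, 281.73], [12.68, 28.37], 1.36]
scene  blue 192 190 689 ztop 91.7 [[640.89, -309.42], [61.09, 96.55], 16.35]
scene  blue 387 231 3210 ztop 237.8 [[570.88, 342.34], [124.35, 156.75], 1.87]
scene  blue 242 206 1021 ztop 92.4 [[637.37, -119.0], [82.88, 115.73], 14.39]
```

View pics/wrist13.png

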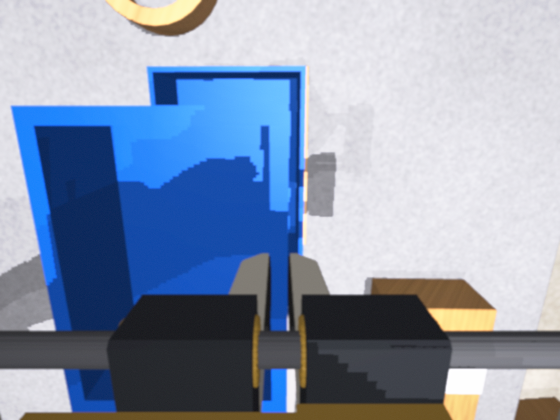

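>>> drive_tool(
  plan=[
    {"tx":0.005,"ty":-0.012,"tz":0,"wx":0,"wy":0,"wz":0},
    {"tx":0.005,"ty":-0.013,"tz":0.01,"wx":0,"wy":0,"wz":0},
    {"tx":0,"ty":0,"tz":0.02,"wx":0,"wy":0,"wz":0},
    {"tx":0,"ty":0,"tz":0.02,"wx":0,"wy":0,"wz":0},
    {"tx":0,"ty":0,"tz":0,"wx":0,"wy":0,"wz":0},
    {"tx":0,"ty":0,"tz":0,"wx":0,"wy":0,"wz":0},
    {"tx":0,"ty":0,"tz":0,"wx":0,"wy":0,"wz":0},
  ],
)

```text
time: 22.0
ee_pos: [634.0, 372.7, 156.3]
ee_rot: [1.0, 0.011, 0.001, -0.001]
force: [0.3, 0.5, -1.3]
grip_width: 7.2
```

```bash
python3 - <<'E'
from h import *
o=arm.observe(); print(o['ee_pos'].round(1),o['ee_rot'].round(4))
report('wrist','14');report('scene','14')
s=dict(np.load('/tmp/scene14.npz'));cv2.imwrite('pics/scene14c.png',cv2.resize(s['color'][170:290,320:460,::-1],None,fx=5,fy=5))
E
```

```text
[634.  372.7 156.3] [ 9.999e-01  1.120e-02  1.100e-03 -7.000e-04]
wrist  blue 150 205 49024 ztop 189.7 [[579.8, 394.94], [115.05, 110.03], 1.82]
wrist  blue 90 390 1842 ztop 189.4 [[536.57, 306.82], [23.75, 28.28], 3.1]
wrist  blue 274 390 958 ztop 190.1 [[631.58, 329.03], [12.72, 67.94], 1.01]
scene  blue 192 190 692 ztop 92.6 [[641.96, -308.64], [60.14, 94.88], 17.14]
scene  blue 242 206 1020 ztop 92.4 [[637.9, -118.66], [81.56, 114.81], 14.46]
scene  blue 388 237 2451 ztop 190.7 [[581.04, 370.56], [124.07, 157.07], 1.94]
```

View pics/wrist14.png

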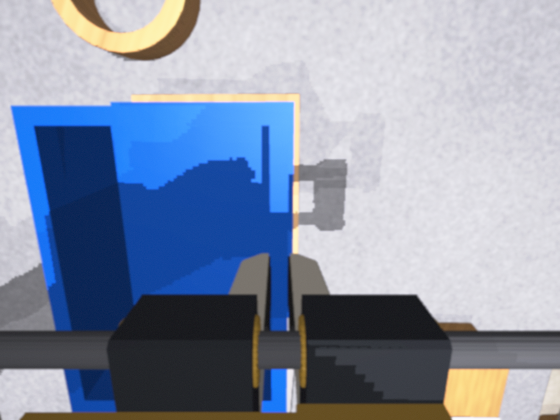

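View pics/scene14c.png

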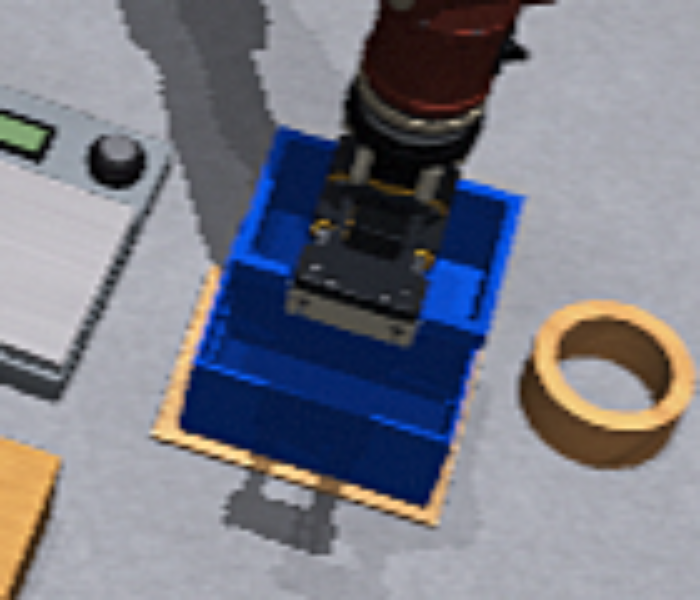

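>>> drive_tool(
  plan=[
    {"tx":0,"ty":0.0025,"tz":0,"wx":0,"wy":0,"wz":0},
    {"tx":0,"ty":0,"tz":0.01,"wx":0,"wy":0,"wz":0},
    {"tx":0,"ty":0,"tz":0.015,"wx":0,"wy":0,"wz":0},
    {"tx":0,"ty":0,"tz":0.015,"wx":0,"wy":0,"wz":0},
    {"tx":0,"ty":0,"tz":0.015,"wx":0,"wy":0,"wz":0},
    {"tx":0,"ty":0,"tz":0.015,"wx":0,"wy":0,"wz":0},
    {"tx":0,"ty":0,"tz":0.008,"wx":0,"wy":0,"wz":0},
    {"tx":0,"ty":0,"tz":0,"wx":0,"wy":0,"wz":0},
  ],
)

```text
time: 22.9
ee_pos: [632.0, 369.3, 74.6]
ee_rot: [1.0, 0.011, -0.002, 0.001]
force: [-0.2, -0.4, -1.6]
grip_width: 7.8
```

>>> drive_tool(
  plan=[
    {"tx":0,"ty":0,"tz":0.003,"wx":0,"wy":0,"wz":0},
    {"tx":0,"ty":0,"tz":0.002,"wx":0,"wy":0,"wz":0},
    {"tx":0,"ty":0,"tz":0,"wx":0,"wy":0,"wz":0},
    {"tx":0,"ty":0,"tz":0,"wx":0,"wy":0,"wz":0},
  ],
)

```text
time: 23.3
ee_pos: [633.4, 370.1, 72.5]
ee_rot: [1.0, 0.011, 0.0, -0.0]
force: [-0.1, -0.2, -1.9]
grip_width: 7.7
```

>>> drive_tool(
  plan=[
    {"tx":0,"ty":0,"tz":0.002,"wx":0,"wy":0,"wz":0},
    {"tx":0,"ty":0,"tz":0.001,"wx":0,"wy":0,"wz":0},
    {"tx":0,"ty":0,"tz":0,"wx":0,"wy":0,"wz":0},
    {"tx":0,"ty":0,"tz":0,"wx":0,"wy":0,"wz":0},
  ],
)

```text
time: 23.7
ee_pos: [633.4, 370.0, 69.4]
ee_rot: [1.0, 0.011, 0.0, -0.0]
force: [-0.4, -0.2, 1.7]
grip_width: 7.8
```

>>> drive_tool(
  plan=[
    {"tx":0,"ty":0,"tz":0,"wx":0,"wy":0,"wz":0},
    {"tx":0,"ty":0,"tz":0,"wx":0,"wy":0,"wz":0},
    {"tx":0,"ty":0,"tz":0,"wx":0,"wy":0,"wz":0},
    {"tx":0,"ty":0,"tz":0,"wx":0,"wy":0,"wz":0},
    {"tx":0,"ty":0,"tz":0,"wx":0,"wy":0,"wz":0},
    {"tx":0,"ty":0,"tz":0,"wx":0,"wy":0,"wz":0},
  ],
  grip=0.3,
)

```text
time: 24.3
ee_pos: [633.1, 369.9, 68.9]
ee_rot: [1.0, 0.011, -0.0, -0.0]
force: [-0.2, -0.7, -0.6]
grip_width: 27.8
```

>>> drive_tool(
  plan=[
    {"tx":0,"ty":0,"tz":-0.01,"wx":0,"wy":0,"wz":0},
    {"tx":0,"ty":0,"tz":-0.02,"wx":0,"wy":0,"wz":0},
    {"tx":0,"ty":0,"tz":-0.04,"wx":0,"wy":0,"wz":0},
    {"tx":0,"ty":0,"tz":-0.04,"wx":0,"wy":0,"wz":0},
    {"tx":0,"ty":0,"tz":-0.04,"wx":0,"wy":0,"wz":0},
    {"tx":0,"ty":0,"tz":-0.04,"wx":0,"wy":0,"wz":0},
    {"tx":0,"ty":0,"tz":0,"wx":0,"wy":0,"wz":0},
    {"tx":0,"ty":0,"tz":0,"wx":0,"wy":0,"wz":0},
  ],
)

```text
time: 25.1
ee_pos: [633.6, 370.2, 261.1]
ee_rot: [1.0, 0.011, 0.001, -0.001]
force: [0.5, -0.5, -0.1]
grip_width: 28.2
```

```bash
python3 - <<'E'
from h import *
o=arm.observe(); print(o['ee_pos'].round(1),o['ee_rot'].round(4))
s,W=report('wrist','15');report('scene','15')
b=blue(s)
for lo,hi in [(98,108),(80,90),(28,36)]:
    P=W[b&(W[...,2]>lo)&(W[...,2]<hi)&(W[...,0]>450)]; print(lo,len(P),np.median(P[:,2]).round(1),rect(P))
E
```

```text
[633.6 370.2 261.1] [ 9.999e-01  1.140e-02  1.500e-03 -9.000e-04]
wrist  blue 226 180 19374 ztop 103.1 [[579.18, 368.96], [113.63, 155.03], 1.28]
scene  blue 192 190 688 ztop 92.3 [[643.46, -308.39], [65.92, 95.64], 17.58]
scene  blue 242 206 1021 ztop 92.0 [[635.44, -119.31], [81.63, 115.35], 14.33]
scene  blue 386 240 2460 ztop 105.2 [[582.17, 367.47], [121.7, 155.85], 1.56]
98 4066 102.3 [[579.18, 368.96], [113.63, 155.03], 1.28]
80 1678 84.4 [[580.13, 369.34], [128.8, 165.54], 0.75]
28 10018 32.3 [[580.28, 368.91], [119.11, 158.67], 0.73]
```

View pics/wrist15.png

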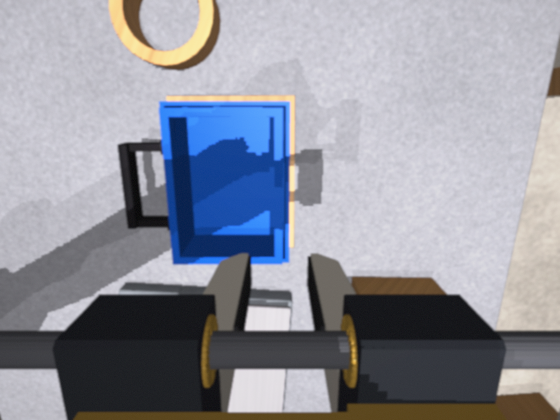

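Tub_a is nested: rim at z 102, floor at 32, centred within 2 mm. Next is tub_c.

>>> drive_tool(
  plan=[
    {"tx":0,"ty":0.015,"tz":0,"wx":0,"wy":0,"wz":0},
    {"tx":0,"ty":0.03,"tz":0,"wx":0,"wy":0,"wz":0},
    {"tx":-0.002,"ty":0.04,"tz":0,"wx":0,"wy":0,"wz":0},
    {"tx":-0.002,"ty":0.04,"tz":0,"wx":0,"wy":0,"wz":0},
    {"tx":-0.002,"ty":0.04,"tz":0,"wx":0,"wy":0,"wz":0},
    {"tx":-0.002,"ty":0.04,"tz":0,"wx":0,"wy":0,"wz":0},
    {"tx":-0.002,"ty":0.04,"tz":0,"wx":0,"wy":0,"wz":0},
    {"tx":0,"ty":0.04,"tz":0,"wx":0,"wy":0,"wz":0},
  ],
  grip=1,
)

```text
time: 26.0
ee_pos: [628.3, 81.5, 257.9]
ee_rot: [1.0, 0.011, -0.001, 0.001]
force: [0.0, -0.7, 0.3]
grip_width: 87.4
```

>>> drive_tool(
  plan=[
    {"tx":0,"ty":0.04,"tz":0,"wx":0,"wy":0,"wz":0},
    {"tx":0,"ty":0.04,"tz":0,"wx":0,"wy":0,"wz":0},
    {"tx":0,"ty":0.04,"tz":0,"wx":0,"wy":0,"wz":0},
    {"tx":0,"ty":0.03,"tz":0,"wx":0,"wy":0,"wz":0},
    {"tx":0,"ty":0.01,"tz":0,"wx":0,"wy":0,"wz":-5},
    {"tx":0,"ty":0,"tz":0,"wx":0,"wy":0,"wz":-5},
    {"tx":0,"ty":0,"tz":0,"wx":0,"wy":0,"wz":-2.5},
    {"tx":0,"ty":0,"tz":0,"wx":0,"wy":0,"wz":0},
  ],
)

```text
time: 26.8
ee_pos: [632.0, -76.7, 257.8]
ee_rot: [0.993, 0.119, -0.001, -0.0]
force: [0.7, 0.6, 0.1]
grip_width: 92.9
```

>>> drive_tool(
  plan=[
    {"tx":0,"ty":0,"tz":0,"wx":0,"wy":0,"wz":0},
    {"tx":0,"ty":0,"tz":0,"wx":0,"wy":0,"wz":0},
  ],
)

```text
time: 27.0
ee_pos: [632.8, -75.5, 258.6]
ee_rot: [0.993, 0.12, -0.001, 0.0]
force: [-0.1, -0.9, 0.6]
grip_width: 92.8
```

```bash
python3 - <<'E'
from h import *
o=arm.observe(); print(o['ee_pos'].round(1),o['ee_rot'].round(4))
s,W=report('wrist','16');report('scene','16')
E
```

```text
[632.8 -75.5 258.6] [ 9.928e-01  1.197e-01 -5.000e-04  0.000e+00]
wrist  blue 271 222 7656 ztop 89.3 [[634.97, -118.72], [73.09, 116.48], 13.83]
wrist  blue 240 320 678 ztop 57.6 [[628.48, -268.11], [41.38, 6.76], 9.78]
wrist  blue 239 388 1801 ztop 89.4 [[645.04, -326.21], [53.11, 61.98], 17.33]
scene  blue 192 191 690 ztop 92.3 [[641.54, -308.6], [61.99, 93.52], 17.36]
scene  blue 242 206 1013 ztop 91.7 [[635.12, -119.26], [80.8, 115.38], 13.69]
scene  blue 386 240 2448 ztop 105.3 [[582.03, 367.61], [121.77, 155.99], 0.82]
```

View pics/wrist16.png

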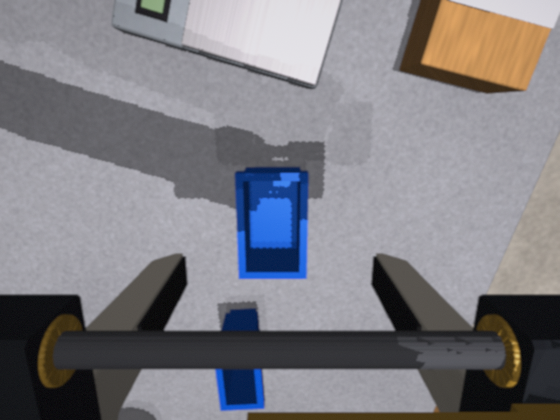

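>>> drive_tool(
  plan=[
    {"tx":-0.004,"ty":0.021,"tz":0.01,"wx":0,"wy":0,"wz":0},
    {"tx":-0.004,"ty":0.0215,"tz":0.02,"wx":0,"wy":0,"wz":0},
    {"tx":0,"ty":0,"tz":0.04,"wx":0,"wy":0,"wz":0},
    {"tx":0,"ty":0,"tz":0.04,"wx":0,"wy":0,"wz":0},
    {"tx":0,"ty":0,"tz":0.03,"wx":0,"wy":0,"wz":0},
    {"tx":0,"ty":0,"tz":0.02,"wx":0,"wy":0,"wz":0},
    {"tx":0,"ty":0,"tz":0,"wx":0,"wy":0,"wz":0},
    {"tx":0,"ty":0,"tz":0,"wx":0,"wy":0,"wz":0},
  ],
)

```text
time: 27.9
ee_pos: [636.1, -118.3, 99.4]
ee_rot: [0.993, 0.12, 0.0, 0.0]
force: [0.8, 0.8, 0.1]
grip_width: 93.0
```

```bash
python3 - <<'E'
from h import *
o=arm.observe(); print(o['ee_pos'].round(1),o['ee_rot'].round(4))
s,W=report('wrist','17');report('scene','17')
E
```

```text
[ 636.1 -118.3   99.4] [9.927e-01 1.202e-01 2.000e-04 1.000e-04]
wrist  blue 277 234 23507 ztop 89.3 [[634.83, -118.52], [73.97, 115.84], 14.06]
wrist  blue 225 394 2782 ztop 76.6 [[623.29, -265.52], [45.16, 5.87], 15.46]
scene  blue 192 190 695 ztop 93.2 [[641.46, -308.58], [60.18, 94.84], 17.75]
scene  blue 244 208 822 ztop 92.5 [[645.79, -108.24], [95.3, 130.31], 48.24]
scene  blue 386 240 2450 ztop 105.3 [[580.74, 367.76], [121.46, 155.87], 1.72]
```

View pics/wrist17.png

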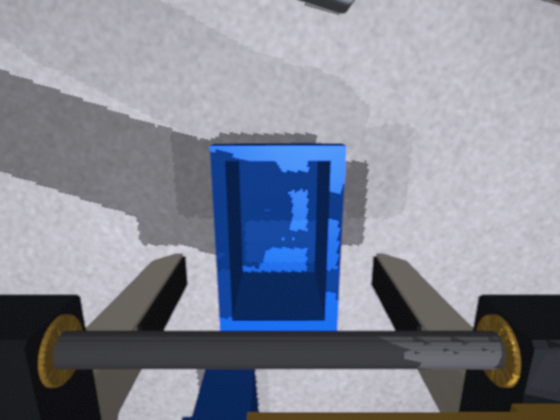

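>>> drive_tool(
  plan=[
    {"tx":-0.001,"ty":0,"tz":0.015,"wx":0,"wy":0,"wz":0},
    {"tx":0,"ty":0,"tz":0.015,"wx":0,"wy":0,"wz":0},
    {"tx":0,"ty":0,"tz":0.01,"wx":0,"wy":0,"wz":0},
    {"tx":0,"ty":0,"tz":0.004,"wx":0,"wy":0,"wz":0},
    {"tx":0,"ty":0,"tz":0,"wx":0,"wy":0,"wz":0},
    {"tx":0,"ty":0,"tz":0,"wx":0,"wy":0,"wz":0},
  ],
)

```text
time: 28.6
ee_pos: [635.1, -118.7, 55.3]
ee_rot: [0.993, 0.12, 0.0, 0.0]
force: [0.2, -0.4, 0.8]
grip_width: 92.8
```

>>> drive_tool(
  plan=[
    {"tx":0,"ty":0,"tz":0,"wx":0,"wy":0,"wz":0},
    {"tx":0,"ty":0,"tz":0,"wx":0,"wy":0,"wz":0},
    {"tx":0,"ty":0,"tz":0,"wx":0,"wy":0,"wz":0},
    {"tx":0,"ty":0,"tz":0,"wx":0,"wy":0,"wz":0},
    {"tx":0,"ty":0,"tz":0,"wx":0,"wy":0,"wz":0},
  ],
  grip=0,
  grip_force=30,
)

```text
time: 29.1
ee_pos: [635.1, -118.6, 55.4]
ee_rot: [0.993, 0.12, 0.0, 0.0]
force: [1.3, 0.3, 1.4]
grip_width: 73.7
```

>>> drive_tool(
  plan=[
    {"tx":0,"ty":0,"tz":-0.005,"wx":0,"wy":0,"wz":0},
    {"tx":0,"ty":0,"tz":-0.01,"wx":0,"wy":0,"wz":0},
    {"tx":0,"ty":0,"tz":-0.02,"wx":0,"wy":0,"wz":0},
    {"tx":0,"ty":0,"tz":-0.03,"wx":0,"wy":0,"wz":0},
    {"tx":0,"ty":0,"tz":-0.03,"wx":0,"wy":0,"wz":0},
    {"tx":0,"ty":0,"tz":-0.03,"wx":0,"wy":0,"wz":0},
    {"tx":0,"ty":0,"tz":-0.03,"wx":0,"wy":0,"wz":0},
    {"tx":0,"ty":0,"tz":-0.01,"wx":0,"wy":0,"wz":0},
  ],
)

```text
time: 29.9
ee_pos: [636.4, -118.9, 224.3]
ee_rot: [0.993, 0.12, 0.003, 0.001]
force: [1.5, 0.7, -0.8]
grip_width: 73.7
```

```bash
python3 - <<'E'
from h import *
o=arm.observe(); print(o['ee_pos'].round(1),o['ee_rot'].round(4),o['force'].round(1))
s,W=report('wrist','18');report('scene','18')
E
```

```text
[ 636.4 -118.9  224.3] [0.9928 0.1201 0.0034 0.001 ] [ 1.5  0.7 -0.8]
wrist  blue 278 238 28939 ztop 258.3 [[632.85, -106.1], [75.28, 90.08], 13.46]
wrist  blue 267 380 2930 ztop 258.6 [[648.6, -171.26], [73.47, 9.81], 13.99]
scene  blue 242 177 782 ztop 258.8 [[640.9, -116.87], [82.91, 119.95], 23.07]
scene  blue 192 190 695 ztop 92.1 [[640.47, -308.47], [64.45, 96.76], 15.68]
scene  blue 386 240 2452 ztop 105.0 [[581.49, 367.63], [121.43, 156.15], 1.6]
```

View pics/wrist18.png

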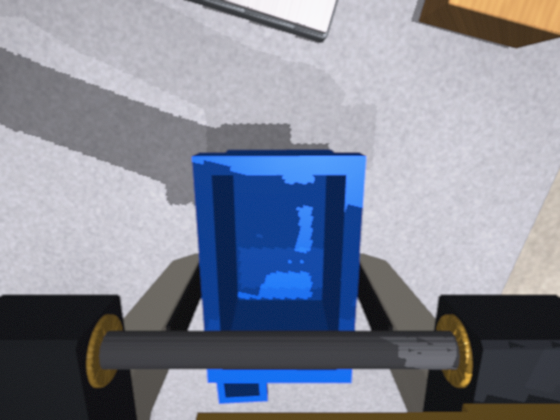

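>>> drive_tool(
  plan=[
    {"tx":0,"ty":0,"tz":0,"wx":0,"wy":0,"wz":3.5},
    {"tx":0,"ty":0,"tz":0,"wx":0,"wy":0,"wz":4.5},
    {"tx":0,"ty":-0.01,"tz":0,"wx":0,"wy":0,"wz":4.5},
    {"tx":-0.003,"ty":-0.02,"tz":0,"wx":0,"wy":0,"wz":0},
    {"tx":-0.003,"ty":-0.03,"tz":0,"wx":0,"wy":0,"wz":0},
    {"tx":-0.003,"ty":-0.04,"tz":0,"wx":0,"wy":0,"wz":0},
    {"tx":-0.003,"ty":-0.04,"tz":0,"wx":0,"wy":0,"wz":0},
    {"tx":-0.003,"ty":-0.04,"tz":0,"wx":0,"wy":0,"wz":0},
  ],
)

```text
time: 30.8
ee_pos: [613.0, 62.2, 217.5]
ee_rot: [1.0, 0.011, -0.002, 0.0]
force: [0.9, 0.2, -1.5]
grip_width: 73.5
```

>>> drive_tool(
  plan=[
    {"tx":-0.003,"ty":-0.04,"tz":0,"wx":0,"wy":0,"wz":0},
    {"tx":-0.003,"ty":-0.04,"tz":0,"wx":0,"wy":0,"wz":0},
    {"tx":-0.003,"ty":-0.04,"tz":0,"wx":0,"wy":0,"wz":0},
    {"tx":-0.003,"ty":-0.04,"tz":0,"wx":0,"wy":0,"wz":0},
    {"tx":-0.003,"ty":-0.04,"tz":0,"wx":0,"wy":0,"wz":0},
    {"tx":-0.003,"ty":-0.04,"tz":0,"wx":0,"wy":0,"wz":0},
    {"tx":-0.003,"ty":-0.03,"tz":0,"wx":0,"wy":0,"wz":0},
    {"tx":0,"ty":-0.02,"tz":0,"wx":0,"wy":0,"wz":0},
  ],
)

```text
time: 31.6
ee_pos: [584.2, 353.7, 216.9]
ee_rot: [1.0, 0.014, -0.003, 0.0]
force: [-0.3, -1.0, -1.6]
grip_width: 73.9
```

>>> drive_tool(
  plan=[
    {"tx":0,"ty":-0.01,"tz":0,"wx":0,"wy":0,"wz":0},
    {"tx":0,"ty":0,"tz":0,"wx":0,"wy":0,"wz":0},
    {"tx":0,"ty":0,"tz":0,"wx":0,"wy":0,"wz":0},
    {"tx":0,"ty":0,"tz":0,"wx":0,"wy":0,"wz":0},
  ],
)

```text
time: 32.0
ee_pos: [587.8, 357.8, 219.8]
ee_rot: [1.0, 0.01, 0.0, 0.001]
force: [0.6, 0.7, -1.6]
grip_width: 73.4
```

>>> drive_tool(
  plan=[
    {"tx":-0.004,"ty":-0.006,"tz":0,"wx":0,"wy":0,"wz":0},
    {"tx":-0.004,"ty":-0.005,"tz":0.01,"wx":0,"wy":0,"wz":0},
    {"tx":0,"ty":0,"tz":0.02,"wx":0,"wy":0,"wz":0},
    {"tx":0,"ty":0,"tz":0.015,"wx":0,"wy":0,"wz":0},
    {"tx":0,"ty":0,"tz":0,"wx":0,"wy":0,"wz":0},
    {"tx":0,"ty":0,"tz":0,"wx":0,"wy":0,"wz":0},
    {"tx":0,"ty":0,"tz":0,"wx":0,"wy":0,"wz":0},
  ],
)

```text
time: 32.7
ee_pos: [579.2, 371.8, 176.0]
ee_rot: [1.0, 0.011, 0.001, -0.001]
force: [0.1, 0.2, -1.0]
grip_width: 73.5
```

```bash
python3 - <<'E'
from h import *
o=arm.observe(); print(o['ee_pos'].round(1),o['ee_rot'].round(4))
s,W=report('wrist','19'); b=blue(s)
P=W[b&(W[...,2]>98)&(W[...,2]<108)];print(rect(P))
s,W=report('scene','19');cv2.imwrite('pics/scene19c.png',cv2.resize(s['color'][170:290,320:460,::-1],None,fx=5,fy=5))
E
```

```text
[579.2 371.8 176. ] [ 9.999e-01  1.140e-02  8.000e-04 -7.000e-04]
wrist  blue 276 222 34057 ztop 209.9 [[578.76, 385.02], [75.23, 89.41], 1.6]
wrist  blue 280 375 1963 ztop 210.2 [[580.23, 317.9], [73.33, 9.58], 1.24]
[[578.2, 433.09], [114.24, 28.38], 1.05]
scene  blue 192 190 696 ztop 92.2 [[640.66, -309.46], [62.48, 95.27], 16.48]
scene  blue 387 238 2662 ztop 210.1 [[587.51, 370.19], [92.75, 116.23], 2.55]
```

View pics/wrist19.png

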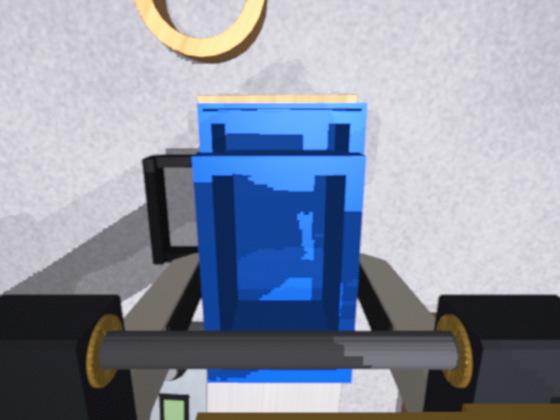

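View pics/scene19c.png

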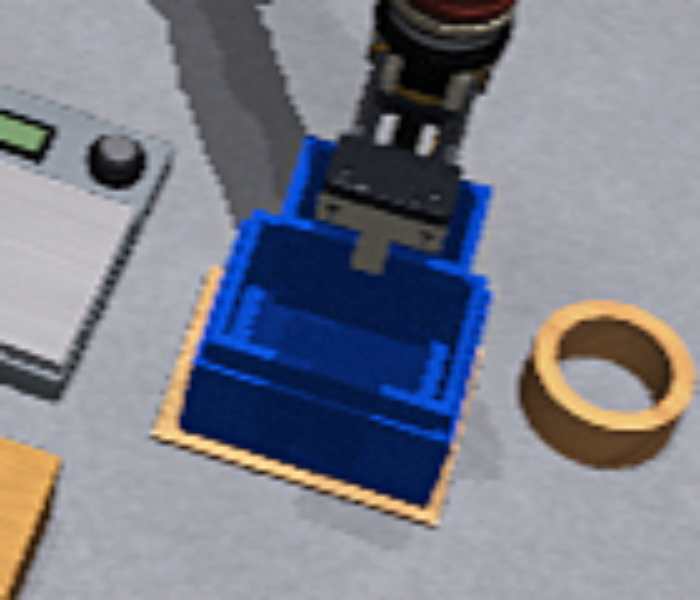

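>>> drive_tool(
  plan=[
    {"tx":0,"ty":0.0025,"tz":0,"wx":0,"wy":0,"wz":0},
    {"tx":0,"ty":0,"tz":0.01,"wx":0,"wy":0,"wz":0},
    {"tx":0,"ty":0,"tz":0.015,"wx":0,"wy":0,"wz":0},
    {"tx":0,"ty":0,"tz":0.02,"wx":0,"wy":0,"wz":0},
    {"tx":0,"ty":0,"tz":0.02,"wx":0,"wy":0,"wz":0},
    {"tx":0,"ty":0,"tz":0.015,"wx":0,"wy":0,"wz":0},
    {"tx":0,"ty":0,"tz":0.004,"wx":0,"wy":0,"wz":0},
    {"tx":0,"ty":0,"tz":0,"wx":0,"wy":0,"wz":0},
  ],
)

```text
time: 33.6
ee_pos: [578.5, 368.4, 90.2]
ee_rot: [1.0, 0.011, -0.001, 0.0]
force: [0.1, 1.2, -1.0]
grip_width: 73.9
```

>>> drive_tool(
  plan=[
    {"tx":0,"ty":0,"tz":0.002,"wx":0,"wy":0,"wz":0},
    {"tx":0,"ty":0,"tz":0,"wx":0,"wy":0,"wz":0},
    {"tx":0,"ty":0,"tz":0,"wx":0,"wy":0,"wz":0},
  ],
)

```text
time: 33.9
ee_pos: [579.2, 369.0, 89.8]
ee_rot: [1.0, 0.011, 0.001, -0.0]
force: [-0.4, -0.8, -1.2]
grip_width: 73.7
```

>>> drive_tool(
  plan=[
    {"tx":0,"ty":0,"tz":0.002,"wx":0,"wy":0,"wz":0},
    {"tx":0,"ty":0,"tz":0.001,"wx":0,"wy":0,"wz":0},
    {"tx":0,"ty":0,"tz":0,"wx":0,"wy":0,"wz":0},
    {"tx":0,"ty":0,"tz":0,"wx":0,"wy":0,"wz":0},
  ],
)

```text
time: 34.3
ee_pos: [579.2, 369.1, 87.4]
ee_rot: [1.0, 0.011, 0.001, -0.001]
force: [-0.1, -1.1, 5.3]
grip_width: 73.7
```

>>> drive_tool(
  plan=[
    {"tx":0,"ty":0,"tz":-0.001,"wx":0,"wy":0,"wz":0},
    {"tx":0,"ty":0,"tz":0,"wx":0,"wy":0,"wz":0},
    {"tx":0,"ty":0,"tz":0,"wx":0,"wy":0,"wz":0},
    {"tx":0,"ty":0,"tz":0,"wx":0,"wy":0,"wz":0},
    {"tx":0,"ty":0,"tz":0,"wx":0,"wy":0,"wz":0},
  ],
  grip=1,
)

```text
time: 34.8
ee_pos: [578.6, 368.6, 86.7]
ee_rot: [1.0, 0.011, -0.0, 0.0]
force: [-1.0, 0.0, -0.2]
grip_width: 93.0
```

>>> drive_tool(
  plan=[
    {"tx":0,"ty":0,"tz":-0.01,"wx":0,"wy":0,"wz":0},
    {"tx":0,"ty":0,"tz":-0.02,"wx":0,"wy":0,"wz":0},
    {"tx":0,"ty":0,"tz":-0.04,"wx":0,"wy":0,"wz":0},
    {"tx":0,"ty":0,"tz":-0.04,"wx":0,"wy":0,"wz":0},
    {"tx":0,"ty":0,"tz":-0.04,"wx":0,"wy":0,"wz":0},
    {"tx":0,"ty":0,"tz":-0.03,"wx":0,"wy":0,"wz":0},
    {"tx":0,"ty":0,"tz":0,"wx":0,"wy":0,"wz":0},
    {"tx":0,"ty":0,"tz":0,"wx":0,"wy":0,"wz":0},
  ],
)

```text
time: 35.6
ee_pos: [578.9, 368.8, 268.2]
ee_rot: [1.0, 0.011, 0.001, -0.001]
force: [-0.8, 0.6, -0.1]
grip_width: 92.9
```

```bash
python3 - <<'E'
from h import *
o=arm.observe(); print(o['ee_pos'].round(1),o['ee_rot'].round(4))
s,W=report('wrist','20'); b=blue(s)
for lo,hi in [(116,126),(98,108),(80,90),(45,56)]:
    P=W[b&(W[...,2]>lo)&(W[...,2]<hi)&(W[...,0]>450)]; print(lo,len(P),np.median(P[:,2]).round(1),rect(P))
report('scene','20')
E
```

```text
[578.9 368.8 268.2] [ 9.999e-01  1.140e-02  8.000e-04 -5.000e-04]
wrist  blue 281 179 18926 ztop 121.0 [[578.98, 368.87], [74.08, 115.98], 1.38]
116 3188 120.3 [[578.98, 368.87], [74.08, 115.98], 1.38]
98 4697 102.3 [[579.64, 369.25], [114.33, 155.75], 1.28]
80 1775 84.4 [[580.39, 368.97], [127.34, 165.95], 1.28]
45 4594 50.4 [[580.55, 373.49], [118.15, 149.83], 1.27]
scene  blue 192 190 690 ztop 92.7 [[641.55, -308.73], [62.53, 94.95], 17.88]
scene  blue 386 240 2457 ztop 122.2 [[579.34, 367.18], [82.03, 116.02], 1.24]
```

View pics/wrist20.png

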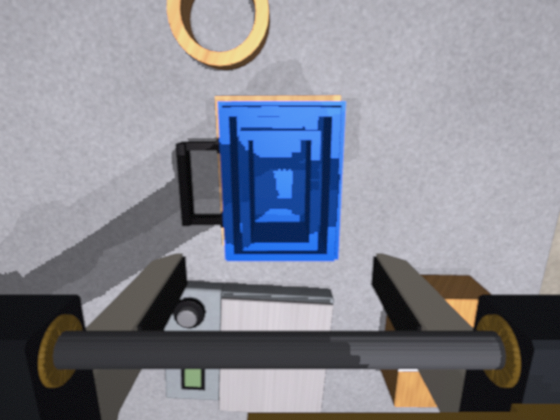

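Tub_c is nested (rim 120.3, centred). Last is tub_d; I'll check the bottle clearance on the way.

>>> drive_tool(
  plan=[
    {"tx":0,"ty":0.02,"tz":0,"wx":0,"wy":0,"wz":0},
    {"tx":0.002,"ty":0.04,"tz":0,"wx":0,"wy":0,"wz":0},
    {"tx":0.003,"ty":0.04,"tz":0,"wx":0,"wy":0,"wz":0},
    {"tx":0.003,"ty":0.04,"tz":0,"wx":0,"wy":0,"wz":0},
    {"tx":0.003,"ty":0.04,"tz":0,"wx":0,"wy":0,"wz":0},
    {"tx":0.003,"ty":0.04,"tz":0,"wx":0,"wy":0,"wz":0},
    {"tx":0.003,"ty":0.04,"tz":0,"wx":0,"wy":0,"wz":0},
    {"tx":0.003,"ty":0.04,"tz":0,"wx":0,"wy":0,"wz":0},
  ],
)

```text
time: 36.5
ee_pos: [604.6, 67.5, 265.3]
ee_rot: [1.0, 0.011, -0.002, 0.0]
force: [2.1, 0.3, -0.1]
grip_width: 92.9
```

>>> drive_tool(
  plan=[
    {"tx":0.003,"ty":0.04,"tz":0,"wx":0,"wy":0,"wz":0},
    {"tx":0.003,"ty":0.04,"tz":0,"wx":0,"wy":0,"wz":0},
    {"tx":0.003,"ty":0.04,"tz":0,"wx":0,"wy":0,"wz":0},
    {"tx":0.003,"ty":0.04,"tz":0,"wx":0,"wy":0,"wz":0},
    {"tx":0.003,"ty":0.04,"tz":0,"wx":0,"wy":0,"wz":0},
    {"tx":0.003,"ty":0.04,"tz":0,"wx":0,"wy":0,"wz":0},
    {"tx":0.003,"ty":0.03,"tz":0,"wx":0,"wy":0,"wz":0},
    {"tx":0,"ty":0.02,"tz":0,"wx":0,"wy":0,"wz":0},
  ],
)

```text
time: 37.3
ee_pos: [631.9, -223.3, 264.8]
ee_rot: [1.0, 0.01, -0.002, 0.0]
force: [-1.0, -1.1, -1.1]
grip_width: 93.3
```

>>> drive_tool(
  plan=[
    {"tx":0,"ty":0.01,"tz":0,"wx":0,"wy":0,"wz":-5},
    {"tx":0,"ty":0,"tz":0,"wx":0,"wy":0,"wz":-6},
    {"tx":0,"ty":0,"tz":0,"wx":0,"wy":0,"wz":-5},
    {"tx":0,"ty":0,"tz":0,"wx":0,"wy":0,"wz":0},
    {"tx":0,"ty":0,"tz":0,"wx":0,"wy":0,"wz":0},
  ],
  grip=0.9,
)

```text
time: 37.8
ee_pos: [633.2, -229.3, 266.2]
ee_rot: [0.989, 0.15, -0.001, -0.001]
force: [-0.2, -0.2, -0.2]
grip_width: 83.6
```

```bash
python3 - <<'E'
from h import *
o=arm.observe(); print(o['ee_pos'].round(1),o['ee_rot'].round(4))
s,W=report('wrist','21')
s,W=report('scene','21'); print('bottle',ray(s,163,164,0),W[150,162],W[140,160])
E
```

```text
[ 633.2 -229.3  266.2] [ 9.887e-01  1.500e-01 -6.000e-04 -7.000e-04]
wrist  blue 263 250 4379 ztop 89.4 [[639.76, -309.16], [53.09, 96.38], 17.35]
scene  blue 192 190 695 ztop 92.7 [[641.46, -308.49], [62.51, 93.95], 17.31]
scene  blue 386 240 2449 ztop 122.3 [[582.18, 367.15], [84.88, 116.27], 1.15]
bottle [ 526.73274286 -504.21877261    0.        ] [ 538.06548292 -484.81733755   92.47767988] [ 527.06859373 -492.53252988  129.57777733]
```

View pics/wrist21.png

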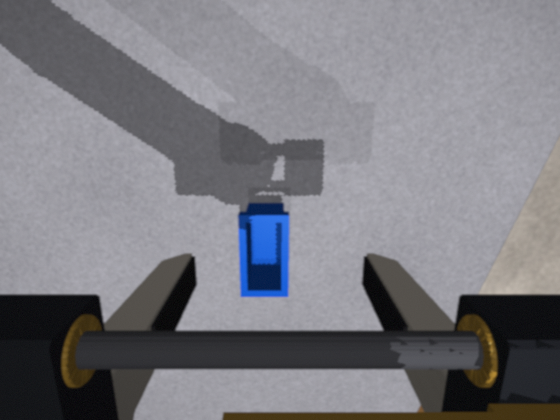

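View pics/scene21.png

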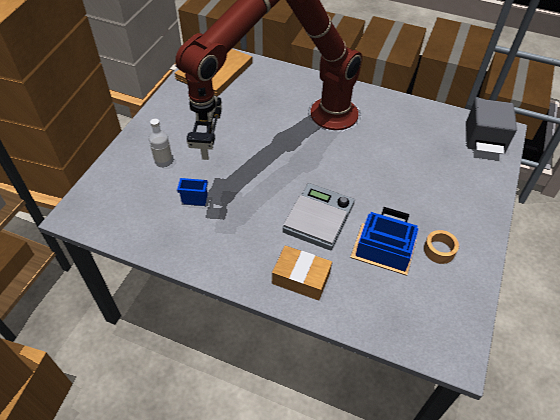

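>>> drive_tool(
  plan=[
    {"tx":-0.005,"ty":0.02,"tz":0,"wx":0,"wy":0,"wz":0},
    {"tx":-0.007,"ty":0.035,"tz":0.02,"wx":0,"wy":0,"wz":0},
    {"tx":-0.005,"ty":0.023,"tz":0.03,"wx":0,"wy":0,"wz":0},
    {"tx":0,"ty":0,"tz":0.04,"wx":0,"wy":0,"wz":0},
    {"tx":0,"ty":0,"tz":0.04,"wx":0,"wy":0,"wz":0},
    {"tx":0,"ty":0,"tz":0.03,"wx":0,"wy":0,"wz":0},
    {"tx":0,"ty":0,"tz":0,"wx":0,"wy":0,"wz":0},
    {"tx":0,"ty":0,"tz":0,"wx":0,"wy":0,"wz":0},
  ],
)

```text
time: 38.7
ee_pos: [640.4, -311.3, 107.3]
ee_rot: [0.989, 0.15, -0.0, 0.0]
force: [-0.6, -0.5, 0.6]
grip_width: 83.2
```

```bash
python3 - <<'E'
from h import *
o=arm.observe(); print(o['ee_pos'].round(1),o['ee_rot'].round(4))
s,W=report('wrist','22')
E
```

```text
[ 640.4 -311.3  107.3] [ 9.887e-01  1.498e-01 -1.000e-04  5.000e-04]
wrist  blue 279 228 13539 ztop 89.3 [[639.9, -309.24], [53.72, 96.31], 17.26]
```

View pics/wrist22.png

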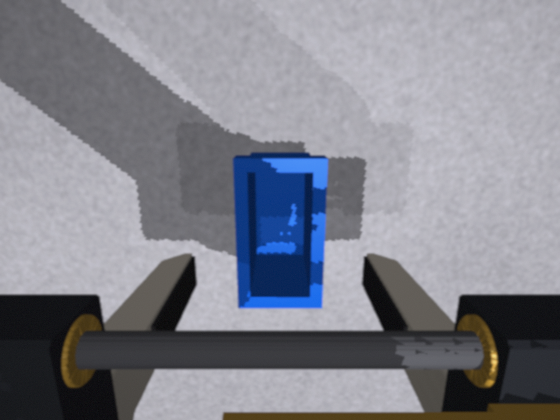

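>>> drive_tool(
  plan=[
    {"tx":0,"ty":-0.002,"tz":0.02,"wx":0,"wy":0,"wz":0},
    {"tx":0,"ty":0,"tz":0.02,"wx":0,"wy":0,"wz":0},
    {"tx":0,"ty":0,"tz":0.008,"wx":0,"wy":0,"wz":0},
    {"tx":0,"ty":0,"tz":0.004,"wx":0,"wy":0,"wz":0},
    {"tx":0,"ty":0,"tz":0,"wx":0,"wy":0,"wz":0},
    {"tx":0,"ty":0,"tz":0,"wx":0,"wy":0,"wz":0},
  ],
)

```text
time: 39.35
ee_pos: [640.7, -308.4, 56.5]
ee_rot: [0.989, 0.15, 0.001, 0.001]
force: [0.5, -0.0, 0.5]
grip_width: 84.2
```

>>> drive_tool(
  plan=[
    {"tx":0,"ty":0,"tz":0,"wx":0,"wy":0,"wz":0},
    {"tx":0,"ty":0,"tz":0,"wx":0,"wy":0,"wz":0},
    {"tx":0,"ty":0,"tz":0,"wx":0,"wy":0,"wz":0},
    {"tx":0,"ty":0,"tz":0,"wx":0,"wy":0,"wz":0},
    {"tx":0,"ty":0,"tz":0,"wx":0,"wy":0,"wz":0},
    {"tx":0,"ty":0,"tz":0,"wx":0,"wy":0,"wz":0},
  ],
  grip=0,
  grip_force=30,
)

```text
time: 39.95
ee_pos: [639.8, -307.8, 55.0]
ee_rot: [0.989, 0.15, 0.0, 0.0]
force: [0.6, 0.3, 0.1]
grip_width: 53.5
```

>>> drive_tool(
  plan=[
    {"tx":0,"ty":0,"tz":-0.005,"wx":0,"wy":0,"wz":0},
    {"tx":0,"ty":0,"tz":-0.01,"wx":0,"wy":0,"wz":0},
    {"tx":0,"ty":0,"tz":-0.02,"wx":0,"wy":0,"wz":0},
    {"tx":0,"ty":0,"tz":-0.03,"wx":0,"wy":0,"wz":0},
    {"tx":0,"ty":0,"tz":-0.04,"wx":0,"wy":0,"wz":0},
    {"tx":0,"ty":0,"tz":-0.04,"wx":0,"wy":0,"wz":0},
    {"tx":0,"ty":0,"tz":-0.03,"wx":0,"wy":0,"wz":0},
    {"tx":0,"ty":0,"tz":-0.01,"wx":0,"wy":0,"wz":0},
  ],
)

```text
time: 40.75
ee_pos: [641.6, -308.7, 245.5]
ee_rot: [0.989, 0.15, 0.004, 0.002]
force: [0.6, 0.1, -0.6]
grip_width: 53.6
```

```bash
python3 - <<'E'
from h import *
o=arm.observe(); print(o['ee_pos'].round(1),o['ee_rot'].round(4))
s,W=report('wrist','23'); report('scene','23')
E
```

```text
[ 641.6 -308.7  245.5] [0.9886 0.1503 0.0037 0.0024]
wrist  blue 278 172 507 ztop 233.9 [[629.04, -269.28], [42.4, 0.68], 17.07]
wrist  blue 278 264 9482 ztop 256.6 [[642.17, -313.45], [38.35, 75.86], 17.18]
scene  blue 191 147 37 ztop 259.2 [[616.64, -298.37], [9.85, 20.18], 3.75]
scene  blue 186 160 364 ztop 255.5 [[664.67, -303.34], [11.82, 82.95], 16.9]
scene  blue 386 240 2448 ztop 122.6 [[581.47, 367.31], [83.55, 116.06], 2.16]
```

View pics/wrist23.png

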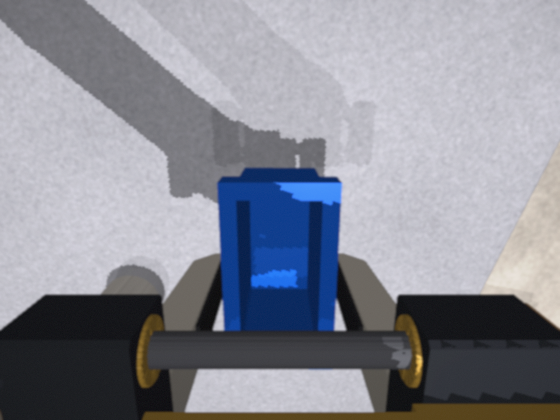

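>>> drive_tool(
  plan=[
    {"tx":0,"ty":0,"tz":0,"wx":0,"wy":0,"wz":4},
    {"tx":0,"ty":0,"tz":0,"wx":0,"wy":0,"wz":6},
    {"tx":0,"ty":-0.01,"tz":0,"wx":0,"wy":0,"wz":5.9},
    {"tx":-0.002,"ty":-0.02,"tz":0,"wx":0,"wy":0,"wz":0},
    {"tx":-0.003,"ty":-0.03,"tz":0,"wx":0,"wy":0,"wz":0},
    {"tx":-0.003,"ty":-0.04,"tz":0,"wx":0,"wy":0,"wz":0},
    {"tx":-0.003,"ty":-0.04,"tz":0,"wx":0,"wy":0,"wz":0},
    {"tx":-0.003,"ty":-0.04,"tz":0,"wx":0,"wy":0,"wz":0},
  ],
)

```text
time: 41.65
ee_pos: [618.5, -126.5, 237.1]
ee_rot: [1.0, 0.012, -0.003, -0.001]
force: [0.9, 1.1, -0.6]
grip_width: 53.6
```

>>> drive_tool(
  plan=[
    {"tx":-0.003,"ty":-0.04,"tz":0,"wx":0,"wy":0,"wz":0},
    {"tx":-0.003,"ty":-0.04,"tz":0,"wx":0,"wy":0,"wz":0},
    {"tx":-0.003,"ty":-0.04,"tz":0,"wx":0,"wy":0,"wz":0},
    {"tx":-0.003,"ty":-0.04,"tz":0,"wx":0,"wy":0,"wz":0},
    {"tx":-0.003,"ty":-0.04,"tz":0,"wx":0,"wy":0,"wz":0},
    {"tx":-0.003,"ty":-0.04,"tz":0,"wx":0,"wy":0,"wz":0},
    {"tx":-0.003,"ty":-0.04,"tz":0,"wx":0,"wy":0,"wz":0},
    {"tx":-0.003,"ty":-0.04,"tz":0,"wx":0,"wy":0,"wz":0},
  ],
)

```text
time: 42.45
ee_pos: [586.7, 192.0, 237.3]
ee_rot: [1.0, 0.012, -0.002, 0.001]
force: [0.0, 0.3, 0.3]
grip_width: 53.6
```

>>> drive_tool(
  plan=[
    {"tx":-0.003,"ty":-0.04,"tz":0,"wx":0,"wy":0,"wz":0},
    {"tx":-0.003,"ty":-0.04,"tz":0,"wx":0,"wy":0,"wz":0},
    {"tx":0,"ty":-0.03,"tz":0,"wx":0,"wy":0,"wz":0},
    {"tx":0,"ty":-0.02,"tz":0,"wx":0,"wy":0,"wz":0},
    {"tx":0,"ty":0,"tz":0,"wx":0,"wy":0,"wz":0},
    {"tx":0,"ty":0,"tz":0,"wx":0,"wy":0,"wz":0},
    {"tx":0,"ty":0,"tz":0,"wx":0,"wy":0,"wz":0},
  ],
)

```text
time: 43.15
ee_pos: [580.3, 317.5, 239.7]
ee_rot: [1.0, 0.01, 0.0, 0.001]
force: [-0.8, -0.2, -0.7]
grip_width: 53.8
```

>>> drive_tool(
  plan=[
    {"tx":0,"ty":-0.02,"tz":0,"wx":0,"wy":0,"wz":0},
    {"tx":0,"ty":-0.022,"tz":0,"wx":0,"wy":0,"wz":0},
    {"tx":0,"ty":-0.01,"tz":0.01,"wx":0,"wy":0,"wz":0},
    {"tx":0,"ty":0,"tz":0.02,"wx":0,"wy":0,"wz":0},
    {"tx":0,"ty":0,"tz":0.01,"wx":0,"wy":0,"wz":0},
    {"tx":0,"ty":0,"tz":0,"wx":0,"wy":0,"wz":0},
    {"tx":0,"ty":0,"tz":0,"wx":0,"wy":0,"wz":0},
    {"tx":0,"ty":0,"tz":0,"wx":0,"wy":0,"wz":0},
  ],
)

```text
time: 43.95
ee_pos: [578.9, 372.4, 201.1]
ee_rot: [1.0, 0.012, 0.001, -0.0]
force: [0.4, -0.9, -0.6]
grip_width: 53.5
```

```bash
python3 - <<'E'
from h import *
o=arm.observe(); print(o['ee_pos'].round(1),o['ee_rot'].round(4))
s,W=report('wrist','24'); b=blue(s)
for lo,hi in [(116,126),(98,108)]:
    P=W[b&(W[...,2]>lo)&(W[...,2]<hi)];print(rect(P),P[:,1].max())
s,W=report('scene','24');cv2.imwrite('pics/scene24c.png',cv2.resize(s['color'][170:290,320:460,::-1],None,fx=5,fy=5))
E
```

```text
[578.9 372.4 201.1] [ 9.999e-01  1.170e-02  9.000e-04 -4.000e-04]
wrist  blue 277 220 27328 ztop 235.2 [[578.52, 380.19], [54.93, 78.07], 1.52]
wrist  blue 312 109 348 ztop 102.8 [[598.85, 446.92], [70.76, 0.73], 1.34]
[[577.97, 413.73], [74.3, 26.08], 1.24] 427.5329437370523
[[579.34, 389.12], [114.49, 115.58], 1.22] 448.09967983793786
scene  blue 387 237 2725 ztop 233.1 [[586.85, 369.55], [71.45, 95.61], 0.9]
```

View pics/wrist24.png

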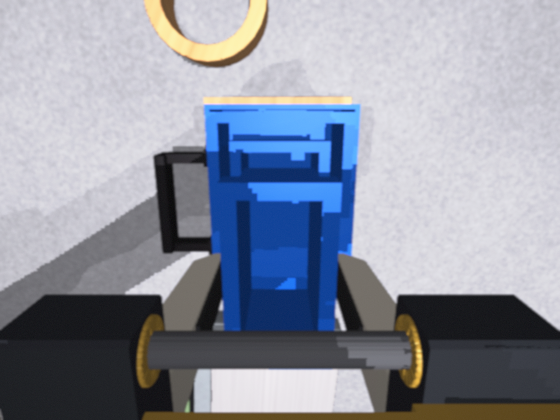

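View pics/scene24c.png

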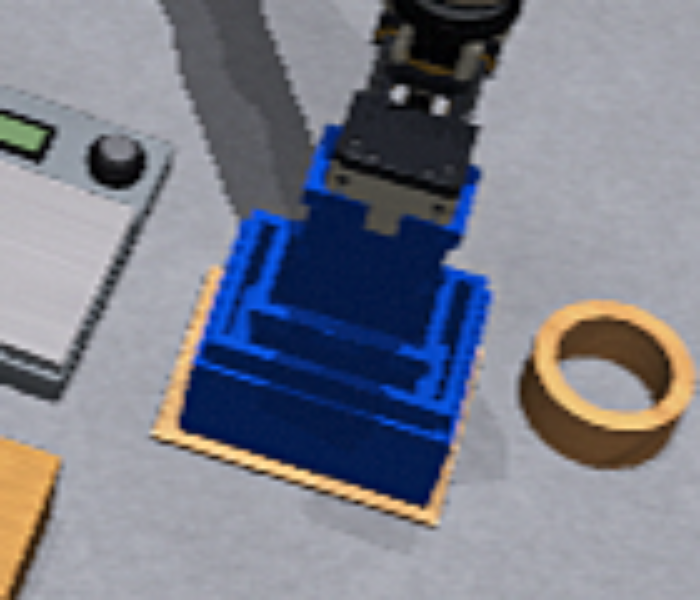

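>>> drive_tool(
  plan=[
    {"tx":0,"ty":0.002,"tz":0,"wx":0,"wy":0,"wz":0},
    {"tx":0,"ty":0,"tz":0.01,"wx":0,"wy":0,"wz":0},
    {"tx":0,"ty":0,"tz":0.02,"wx":0,"wy":0,"wz":0},
    {"tx":0,"ty":0,"tz":0.02,"wx":0,"wy":0,"wz":0},
    {"tx":0,"ty":0,"tz":0.02,"wx":0,"wy":0,"wz":0},
    {"tx":0,"ty":0,"tz":0.015,"wx":0,"wy":0,"wz":0},
    {"tx":0,"ty":0,"tz":0.005,"wx":0,"wy":0,"wz":0},
    {"tx":0,"ty":0,"tz":0,"wx":0,"wy":0,"wz":0},
  ],
)

```text
time: 44.85
ee_pos: [577.5, 370.4, 108.8]
ee_rot: [1.0, 0.012, -0.001, 0.001]
force: [-0.5, 0.6, -1.2]
grip_width: 53.4
```

>>> drive_tool(
  plan=[
    {"tx":0,"ty":0,"tz":0.002,"wx":0,"wy":0,"wz":0},
    {"tx":0,"ty":0,"tz":0.001,"wx":0,"wy":0,"wz":0},
    {"tx":0,"ty":0,"tz":0,"wx":0,"wy":0,"wz":0},
    {"tx":0,"ty":0,"tz":0,"wx":0,"wy":0,"wz":0},
  ],
)

```text
time: 45.25
ee_pos: [578.3, 371.0, 107.5]
ee_rot: [1.0, 0.012, 0.0, -0.0]
force: [-0.8, -1.0, -0.4]
grip_width: 53.7
```

>>> drive_tool(
  plan=[
    {"tx":0,"ty":0,"tz":0.002,"wx":0,"wy":0,"wz":0},
    {"tx":0,"ty":0,"tz":0.0005,"wx":0,"wy":0,"wz":0},
    {"tx":0,"ty":0,"tz":0,"wx":0,"wy":0,"wz":0},
    {"tx":0,"ty":0,"tz":0,"wx":0,"wy":0,"wz":0},
  ],
)

```text
time: 45.65
ee_pos: [578.4, 371.0, 105.0]
ee_rot: [1.0, 0.012, 0.0, -0.0]
force: [-0.0, -0.8, 2.4]
grip_width: 53.5
```

>>> drive_tool(
  plan=[
    {"tx":0,"ty":0,"tz":0,"wx":0,"wy":0,"wz":0},
    {"tx":0,"ty":0,"tz":0,"wx":0,"wy":0,"wz":0},
    {"tx":0,"ty":0,"tz":0,"wx":0,"wy":0,"wz":0},
    {"tx":0,"ty":0,"tz":0,"wx":0,"wy":0,"wz":0},
    {"tx":0,"ty":0,"tz":0,"wx":0,"wy":0,"wz":0},
  ],
  grip=0.8,
)

```text
time: 46.15
ee_pos: [578.0, 370.8, 104.3]
ee_rot: [1.0, 0.012, -0.0, 0.0]
force: [-0.2, 0.1, 0.0]
grip_width: 74.3
```

>>> drive_tool(
  plan=[
    {"tx":0,"ty":0,"tz":-0.01,"wx":0,"wy":0,"wz":0},
    {"tx":0,"ty":0,"tz":-0.02,"wx":0,"wy":0,"wz":0},
    {"tx":0,"ty":0,"tz":-0.04,"wx":0,"wy":0,"wz":0},
    {"tx":0,"ty":0,"tz":-0.04,"wx":0,"wy":0,"wz":0},
    {"tx":0,"ty":0,"tz":-0.03,"wx":0,"wy":0,"wz":0},
    {"tx":0,"ty":0,"tz":-0.02,"wx":0,"wy":0,"wz":0},
    {"tx":0,"ty":0,"tz":0,"wx":0,"wy":0,"wz":0},
    {"tx":0,"ty":0,"tz":0,"wx":0,"wy":0,"wz":0},
  ],
)

```text
time: 46.95
ee_pos: [577.9, 370.6, 264.4]
ee_rot: [1.0, 0.012, -0.0, -0.0]
force: [-0.4, 0.2, -0.9]
grip_width: 74.3
```

```bash
python3 - <<'E'
from h import *
o=arm.observe(); print(o['ee_pos'].round(1),o['ee_rot'].round(4))
s,W=report('wrist','25'); b=blue(s)
for lo,hi in [(134,144),(116,126),(98,108),(80,90),(62,74)]:
    P=W[b&(W[...,2]>lo)&(W[...,2]<hi)&(W[...,0]>450)]; print(lo,len(P),np.median(P[:,2]).round(1),rect(P))
report('scene','25')
E
```

```text
[577.9 370.6 264.4] [ 0.9999  0.0122 -0.     -0.    ]
wrist  blue 282 181 19207 ztop 138.9 [[577.79, 369.54], [54.07, 95.89], 1.23]
134 2769 138.3 [[577.79, 369.54], [54.07, 95.89], 1.23]
116 3004 120.4 [[578.96, 368.85], [74.05, 115.38], 1.45]
98 4663 102.3 [[579.57, 369.19], [114.21, 155.94], 1.28]
80 1670 84.4 [[580.44, 368.92], [127.13, 165.73], 1.32]
62 2768 68.4 [[580.84, 373.76], [118.26, 150.43], 1.37]
scene  blue 386 240 2463 ztop 139.4 [[578.61, 367.8], [62.03, 95.77], 1.43]
```

View pics/wrist25.png

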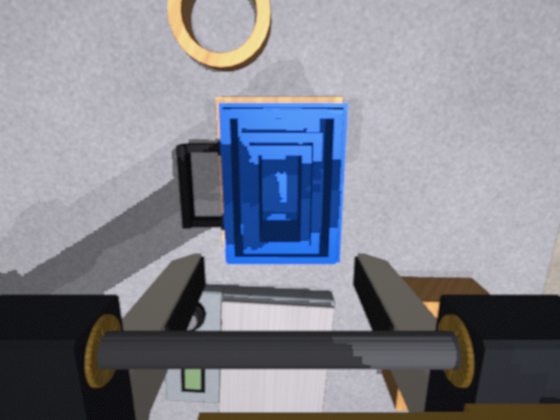

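View pics/scene25.png

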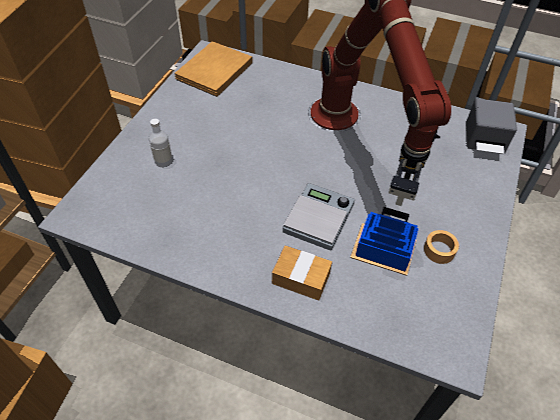

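The rims sit at z 84 / 102 / 120 / 138, exactly 18 mm apart, and centred within 2 mm. No loose tub remains and the bystanders haven't moved. Handing in.

```bash
python3 -c "
from cell import arm
print(arm.finish_job())"
```

```text
the job is handed in; nothing more can be done
None
```

The job is done and handed in at about 47 s of the 210 s limit. No verdict was reported.

- **Carrier:** I lifted it off the scale by its handle at the gripper's 60 N maximum (your notes asked for 100 N). I set it on the board about 3 mm from the board's centre.
- **Zero key:** It is pressed fully down. The contact force rose to 15 N once the key bottomed out.
- **Tubs:** I nested tub_a, tub_c and tub_d in the carrier in that order. I saw no tub_b in any view.

**Last checks:**
- The rim heights were 84.4, 102.3, 120.4 and 138.3 mm, which is the expected 18 mm per step.
- All the centres lie within 3 mm of the carrier's, and everything looks level.
- The bottle, carton and tape roll look unmoved in the last scene picture. I did not remeasure their positions.
- No tub was seen to be knocked aside.

**One disagreement with the interface:** the real fingertips lie about 20 mm behind the reported TCP. My first key press therefore stopped short, with no force and the key still up. I spotted this in the wrist view and corrected for it in all later moves.

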